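Weigh out the coffee biscuits

TASK

Weigh the biscuits that are left in the wooden box at this coffee counter: first swing the box's lid right over so that it stays open by itself, next set the empty bowl upright and centrally on the scale's platter and let go, then press the scale's tare button fully down, and only then move every biscuit from the box into the bowl. When all the biscuits are in the bowl on the scale, shut the box's lid again. Do not press tare again once there are biscuits in the bowl, and leave the sugar pot, cup, glass and milk jug standing where they are.

Things in the scene. Friction and masses are not known exactly. Their poses are not given: they have to be found in the camera images.
- lid (a joint): angle of the wooden box's lid (rad): 0 shut, 1.85 fully open, where it rests against its stop. It swings freely up and away from the robot, has no catch, falls shut when let go below about 1.5 and falls open when let go above about 1.6. Mass about 0.35 kg
- lid_hinge (a point): middle of the lid's hinge line, along the far top edge of the box, 60 mm above the table. The hinge line is its y axis; at lid angle 0 its x axis points level away from the box's front and handle. The frame turns with the lid
- lid_bar (a point): middle of the lid's handle: a round steel bar 10 mm thick and 90 mm long, parallel to the hinge, held by a post at each end 36 mm clear (axis to edge) in front of the lid's front edge. In the lid's frame it lies 182 mm from the hinge line towards the front and 6 mm above it; with the lid shut the bar is level, 66 mm above the table, with free air below
- box_floor (a point): centre of the inner floor of the wooden box, 8 mm above the table. Box outside 146 mm (its x, front to hinge) by 260 mm (its y) by 60 mm high; walls and floor 8 mm thick, so inside 130 by 244 by 52 mm deep; the lid is 12 mm thick. The x axis points from the front (handle) to the hinge. The box is fixed to the table
- platter (a point): centre of the top of the kitchen scale's round steel platter, radius 100 mm, 35 mm above the table. The scale's x axis points away from the edge with the button and display; its white body is 190 mm wide and 15 mm high, and reaches 170 mm from this point towards the button side. The scale is fixed to the table
- tare (a joint): how far the scale's tare button is pressed (m): 0 up, 0.006 fully down. A spring pushes it back up; it takes about 1.5 N to start and 5 N to hold fully down. It counts as pressed beyond 0.0045
- tare_top (a point): centre of the top face of the tare button, the only button: a white round cap of 12 mm radius in a grey collar, 137 mm in front of (-x) and 40 mm to the -y side of the platter's centre in the scale's frame; top face 37 mm above the table; pressed straight down
- bowl_c (a point): centre, half-way up, of the white ceramic bowl: round, 55 mm high, rim radius 74 mm outside and 66 mm inside, wall 8 mm thick and upright over the upper 29 mm, flat foot of radius 50 mm, inner floor 7 mm above its underside; mass about 0.25 kg. It starts empty on the table and can be pinched by the rim. Its z axis points out of its mouth
- biscuit1_c (a point): centre, half-way up, of a round baked biscuit with flat foot and domed top, 36 mm across (widest 7 to 15 mm above its foot), 28 mm high, 15 g. Starts foot down on the box's floor; 3 to 5 of the five biscuits are there, the others are absent
- biscuit2_c (a point): centre, half-way up, of a round baked biscuit with flat foot and domed top, 36 mm across (widest 7 to 15 mm above its foot), 28 mm high, 15 g. Starts foot down on the box's floor; 3 to 5 of the five biscuits are there, the others are absent
- biscuit3_c (a point): centre, half-way up, of a round baked biscuit with flat foot and domed top, 36 mm across (widest 7 to 15 mm above its foot), 28 mm high, 15 g. Starts foot down on the box's floor; 3 to 5 of the five biscuits are there, the others are absent
- biscuit4_c (a point): centre, half-way up, of a round baked biscuit with flat foot and domed top, 36 mm across (widest 7 to 15 mm above its foot), 28 mm high, 15 g. Starts foot down on the box's floor; 3 to 5 of the five biscuits are there, the others are absent
- biscuit5_c (a point): centre, half-way up, of a round baked biscuit with flat foot and domed top, 36 mm across (widest 7 to 15 mm above its foot), 28 mm high, 15 g. Starts foot down on the box's floor; 3 to 5 of the five biscuits are there, the others are absent
- sugar_pot_c (a point): bystander: centre of a closed white sugar pot, 72 mm across, 72 mm high; stands before or behind the bowl
- cup_c (a point): bystander: centre of a white cup with a handle, 72 mm across, 58 mm high, on the table's far side
- tumbler_c (a point): bystander: centre of an upturned drinking glass, 72 mm across, 105 mm high, on the table's far side
- jug_c (a point): bystander: centre of a steel milk jug with a handle, 68 mm across, 85 mm high, behind the scale
- bowl: the same bowl, at the centre of its underside (for its speed)
Things that resemble listed ones, but are neither listed nor needed, are in the scene too. What is shaped like the bowl but pink or purple is not meant.

How it is judged:
By the outcome, as a careful person would: the job done as asked, in the order asked, and still so for the second after the job is handed in, with the robot touching nothing.
Of biscuit1, biscuit2, biscuit3, biscuit4, biscuit5 only 3 to 5 are there at a start; the rules pass over those that are not, and their reading is None.
At some moment in a run one of bowl may be knocked a few centimetres aside while the robot is not near it.
Once in a run the grip may slacken for a moment while it holds something.
It also fails if it takes over 210 s, if anything falls off the work surface, if the arm or the gripper's body presses on something with over 40 N, if the wrist force passes 120 N, or if a joint passes its speed limit or range.

ROBOT

A 6-joint arm with a two-finger parallel gripper is mounted at the origin on the work surface. World frame = base frame: x ahead of the robot, y to its left, z up, the work surface at z = 0. Lengths are in m, angles in rad, forces in N, time in s.
With the tool pointing down it reaches from about 0.35 to 0.85 m from the base axis. Payload 8.1 kg.
Tool frame: the origin (TCP) lies on the mounting face of the last link; the fingertips stand 186 mm ahead of it and the grasp point (between the pads) lies 167 mm ahead of it; z points along the fingers, y is the direction in which the jaws open and shut (so a half turn about z gives the same grasp; the last joint's range is limited). The gripper opens to 93 mm and grips with 3 to 60 N. Pads are 15 mm wide; open, the fingers measure 128 mm over their backs; the gripper's body (75 mm by 188 mm) begins 65 mm behind the grasp point.
Start: joints at [-1.244, 0.13, 1.488, -0, 1.523, -0.085], TCP at [0.24, -0.55, 0.405] pointing down, gripper open.
Joint ranges: [-2.96, 2.96], [-0.89, 2.26], [0.02, 2.5], [-1.34, 4.48], [0, 2.73], [-2.66, 2.66]. Speed limits (rad/s): [2.39, 2.39, 2.79, 3.14, 3.14, 3.14].

INTERFACE

Orientations are given as a rotation vector (axis times angle).
In Python, from plant import robot, read_camera, spotter gives the robot as it stands.
- The arm moves only by the tool arm_command, never from a script. Its arguments are lists of equal length, an entry for each row: "xyz": the shift along the world's x, y, z in cm, a list of three; "turn": the turn, a rotation vector about the world's x, y, z in rad, a list of three. A call has 1 to 12 rows; each row shifts and turns the commanded pose from where the row before left it; what a row does not reach is not made up. A row lasts 1/8 s, in which the tool goes at most 62.5 mm and 10.7 degrees, less where a joint would pass 70% of its speed; a pose out of reach is approached as far as the arm can. A call is refused whole if a number of a shift passes 6.25 or a number of a turn 0.188, either way. A call with a gripper value outside its range is refused whole. "gripper" is the finger opening in cm, from 0 to 9.3, set as the call begins (left out, the last holds). The fingers move at their own pace and stop on an object; "force" is the grip in N (left out, the last holds). Time passes only in rows, so rows that do not move let the fingers close. It gives the time, the measured TCP pose, the force and the opening at its end, in the units of the state.
- robot.read_state(): the state, without advancing time (a new reading comes with each control period).
- read_camera(name): name is "scene" or "top" or "wrist"; returns a dict with "frame" (384x512x3 uint8, red, green, blue), "z_map" (384x512 float32, m along the optical axis (not along the pixel's ray), 0 where there is no reading), "fx", "fy", "cx", "cy" (pixels), "eye" and "orientation" of the camera in the world. Camera axes: x right, y down, z forward; pixel columns grow to the right and rows downward; lengths in m; the calibration is good to about 2 mm. The wrist camera is an equidistant fisheye: a pixel r from the principal point sees the ray r / f radians off the axis. A picture is of the moment at which its call begins.
- robot.close_job(): hands the job in, once; it reports no verdict.
Trained networks look in a picture, given as the dict that the camera call returned (one of the last four; its "shot" number tells which), for a name from the list of things; names that differ only in an ending like _2 or _b are one class to them, and where a whole thing is asked for, a point or a joint stands for the part that bears it (a point fixed in the world has none). Each returns a list of dicts, best first, with "confidence" (0 to 1); they miss things now and then, are a little off and sometimes report something else, mostly with a low value. They report only what shows in the picture. A call takes as long as a camera call. They do not tell look-alikes from the thing itself.
- spotter.masks_of(picture, query): "pixels" (384x512 bool, what is visible of it) and "centre" ([row, column] in pixels, amid what is visible of it).
The state is a dict: "t": time; "q": joint angles; "dq": joint speeds; "joint_torque": joint torques, N m; "tool_pos": TCP position; "orientation": TCP orientation; "force": force on the tool from outside, world axes, zero at the start; "wrist_torque": the same for the moment, N m; "opening": finger opening in m.
Only numpy, scipy, OpenCV 4.12 (cv2) and the standard library are available. Lean on these libraries where they do the work, as an engineer would, in place of code of your own. Each camera call takes 0.05 s, during which the arm holds its last target. There are 200 camera calls.

## Working session

There is one attempt and no reset: what is moved stays moved. The work goes in short steps, Python scripts to look and compute and a tool call to move; the robot and the scene stay as the last step left them, time stands still between calls to the robot, and variables do not carry over. Pictures are saved under pics/ and viewed, about 12 in all and at most 16, crops included, and the job is handed in when it is done.

Besides the shell and the picture viewer there is one more tool, called after "Call:" by a JSON object that holds its "fn" and its "kwargs", one argument or row to a line. arm_command: Moves the arm, as the interface text tells. Its arguments: {"type":"object","properties":{"xyz":{"type":"array","items":{"type":"array","items":{"type":"number"}}},"turn":{"type":"array","items":{"type":"array","items":{"type":"number"}}},"gripper":{"type":"number"},"force":{"type":"number"}},"required":["xyz","turn"]}

```bash
ls; mkdir -p pics; cat > h.py <<'E'
import numpy as np, cv2
from scipy.spatial.transform import Rotation as R
from plant import robot, read_camera, spotter
def rot(o):
    o=np.array(o,float)
    return o if o.shape==(3,3) else (R.from_rotvec(o).as_matrix() if o.size==3 else R.from_quat(o).as_matrix())
def cloud(p,fish=False):
    z=p["z_map"];v,u=np.mgrid[0:z.shape[0],0:z.shape[1]].astype(float)
    a=(u-p["cx"])/p["fx"];b=(v-p["cy"])/p["fy"]
    if fish:
        r=np.hypot(a,b)+1e-9;k=np.tan(np.minimum(r,1.5))/r;a,b=a*k,b*k
    P=np.stack([a*z,b*z,z],-1)
    P=P@rot(p["orientation"]).T+np.array(p["eye"]); P[z==0]=np.nan
    return P
def save(p,n,box=None,s=1):
    f=p["frame"][...,::-1]
    if box: f=f[box[0]:box[1],box[2]:box[3]]
    cv2.imwrite("pics/"+n,cv2.resize(f,None,fx=s,fy=s,interpolation=cv2.INTER_CUBIC))
E
cat > a.py <<'E'
from h import *
for n in("top","scene"):
    p=read_camera(n);save(p,n+"0.png",s=1.5);P=cloud(p)
    if n=="top": print(p["eye"],p["orientation"])
    for q in["lid_bar","lid","platter","tare_top","bowl_c","sugar_pot_c","cup_c","tumbler_c","jug_c"]:
        for d in spotter.masks_of(p,q)[:3]:
            X=P[d["pixels"]];print(n,q,round(d["confidence"],2),np.round(d["centre"]),d["pixels"].sum(),np.round(np.nanmedian(X,0),3),np.round(np.nanmin(X,0),3),np.round(np.nanmax(X,0),3))
s=robot.read_state();print(s["t"],s["tool_pos"],s["orientation"],s["opening"])
E
python3 a.py
```

```text
pics
[ 0.36130423 -0.01903603  1.04803422] [-2.12686902  2.15462946 -0.15211247]
top lid_bar 0.61 [212. 124.] 6113 [0.464 0.329 0.072] [ 0.348  0.187 -0.005] [0.584 0.515 0.078]
top lid 0.95 [213. 119.] 6199 [0.463 0.329 0.072] [ 0.347  0.187 -0.005] [0.59  0.509 0.078]
top lid 0.17 [110. 203.] 782 [0.758 0.135 0.023] [ 0.72   0.094 -0.002] [0.79  0.194 0.061]
top platter 0.89 [202. 357.] 7065 [ 0.49  -0.289  0.033] [ 0.339 -0.424 -0.005] [ 0.654 -0.16   0.041]
top tare_top 0.63 [214. 242.] 2417 [0.464 0.025 0.013] [ 0.392 -0.051 -0.002] [0.532 0.094 0.06 ]
top tare_top 0.57 [242. 366.] 75 [ 0.386 -0.295  0.036] [ 0.376 -0.308  0.024] [ 0.397 -0.284  0.04 ]
top bowl_c 0.85 [308. 359.] 2916 [ 0.212 -0.277  0.014] [ 0.133 -0.356 -0.004] [ 0.29  -0.197  0.059]
top bowl_c 0.79 [213. 239.] 2445 [0.465 0.026 0.013] [ 0.39  -0.049 -0.003] [0.534 0.103 0.06 ]
top bowl_c 0.79 [311. 132.] 2861 [0.214 0.31  0.015] [0.146 0.227 0.001] [0.292 0.374 0.06 ]
top sugar_pot_c 0.82 [150. 244.] 599 [0.632 0.022 0.056] [ 0.602 -0.012 -0.003] [0.687 0.061 0.073]
top sugar_pot_c 0.55 [211. 120.] 6018 [0.46
[... 1472 characters left out ...]
86 [208. 303.] 474 [ 0.645 -0.001  0.047] [ 0.604 -0.023 -0.002] [0.675 0.052 0.073]
scene sugar_pot_c 0.56 [135. 286.] 1801 [0.471 0.31  0.068] [ 0.343  0.179 -0.007] [0.577 0.558 0.077]
scene cup_c 0.93 [194. 343.] 578 [0.756 0.115 0.032] [ 0.708  0.085 -0.008] [0.793 0.23  0.062]
scene tumbler_c 0.75 [194. 346.] 566 [0.758 0.112 0.032] [ 0.723  0.085 -0.005] [0.793 0.186 0.062]
scene tumbler_c 0.7 [246. 319.] 839 [ 0.773 -0.151  0.072] [ 0.739 -0.167 -0.001] [ 0.801 -0.102  0.108]
scene jug_c 0.74 [324. 248.] 1073 [ 0.694 -0.447  0.053] [ 0.658 -0.497 -0.004] [ 0.738 -0.405  0.086]
1.0 [ 0.24017539 -0.54984776  0.40474821] [3.07523097e+00 6.42236274e-01 5.98731688e-05] 0.09300535214589327
```

View pics/top0.png

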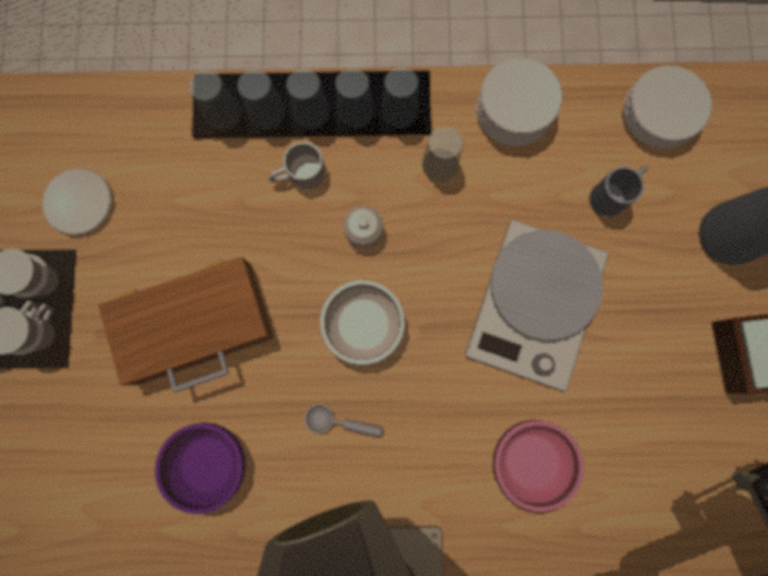

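```bash
cat > b.py <<'E'
from h import *
p=read_camera("top");P=cloud(p);f=p["frame"]
save(p,"bowls.png",(150,350,80,420),2.3)
def near(c,r): return np.hypot(P[...,0]-c[0],P[...,1]-c[1])<r
Z=P[...,2]
# lid plane
m=near((0.465,0.33),0.2)&(Z>0.068)&(Z<0.085)
pts=P[m][:,:2].astype(np.float32);print("lid",cv2.minAreaRect(pts),m.sum())
m=near((0.36,0.31),0.07)&(Z>0.058)&(Z<0.1)&(P[...,0]<0.385); print("bar",cv2.minAreaRect(P[m][:,:2].astype(np.float32)),m.sum(),np.median(P[m],0))
# platter
def circ(m):
    x=P[m][:,:2];(c,r)=cv2.minEnclosingCircle(x.astype(np.float32));return c,r,m.sum(),np.nanmedian(P[m],0)
print("platter",circ(near((0.51,-0.285),0.13)&(Z>0.029)&(Z<0.05)&(P[...,0]>0.405)))
for c in((0.212,-0.277),(0.463,0.026),(0.214,0.305)):
    m=near(c,0.1)&(Z>0.05)&(Z<0.065);x=P[m][:,:2]
    A=np.c_[2*x,np.ones(len(x))];s=np.linalg.lstsq(A,(x**2).sum(1),rcond=None)[0]
    print("bowl",s[:2],np.sqrt(s[2]+s[0]**2+s[1]**2),np.median(f[m],0))
m=near((0.386,-0.297),0.03)&(Z>0.03);print("btn",circ(m),np.median(f[m],0),f[242,366])
E
python3 b.py
```

```text
lid ((0.448455274105072, 0.32589131593704224), (0.18719013035297394, 0.2610163986682892), 18.56662940979004) 5817
bar ((0.3650679588317871, 0.314671128988266), (0.038401782512664795, 0.12619513273239136), 0.602904736995697) 221 [0.36756287 0.31468471 0.06999548]
platter ((0.5279033780097961, -0.30571314692497253), 0.10032680630683899, np.int64(4282), array([ 0.52589562, -0.30482694,  0.03459179]))
bowl [ 0.21704106 -0.27017323] 0.06965547471319841 [139.  83.  89.]
bowl [0.46186177 0.02383462] 0.06962527986345006 [147. 142. 126.]
bowl [0.21909911 0.30030747] 0.06956299042700441 [81. 43. 82.]
btn ((0.3854738175868988, -0.2906546890735626), 0.01533324271440506, np.int64(69), array([ 0.38617965, -0.29434234,  0.03597378])) [140. 131. 116.] [147 133 118]
```

View pics/bowls.png

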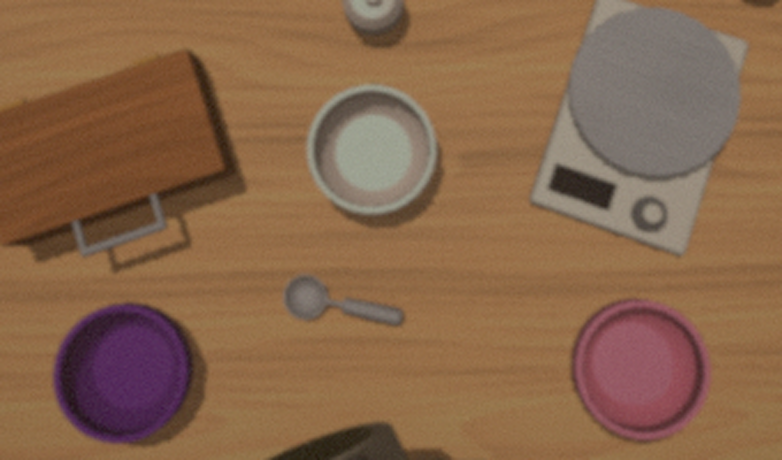

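```bash
cat > c.py <<'E'
from h import *
p=read_camera("top");P=cloud(p);f=p["frame"].astype(int);Z=P[...,2]
m=(np.hypot(P[...,0]-.465,P[...,1]-.33)<.25)&(Z>.062)&(Z<.085)
red=(f[...,0]-f[...,2])
lid=m&(red>35);bar=m&~lid&(P[...,0]<.40)&(Z>.055)
print("lid",lid.sum(),cv2.minAreaRect(P[lid][:,:2].astype(np.float32)),"z",np.median(Z[lid]))
X=P[bar];print("bar",bar.sum(),cv2.minAreaRect(X[:,:2].astype(np.float32)),np.median(X,0))
# edge-based: pixels to rays at z=.072 for lid colour
s=robot.read_state();print(s["tool_pos"],rot(s["orientation"]).round(3).tolist())
E
python3 c.py
```

```text
lid 5793 ((0.45172783732414246, 0.32698482275009155), (0.19411879777908325, 0.26095741987228394), 18.35441780090332) z 0.07210585928293833
bar 203 ((0.3783676326274872, 0.30199095606803894), (0.038930777460336685, 0.09818051755428314), 17.055370330810547) [0.36761804 0.30153207 0.06984086]
[ 0.24018364 -0.54983722  0.40475494] [[0.916, 0.4, 0.0], [0.4, -0.916, -0.0], [0.0, 0.0, -1.0]]
```

White bowl at crop (372,150) is the one meant; purple (125,372) and pink (640,368) are the look-alikes. The tare button is the round cap at crop (650,213), the lid bar is around (123,238).

Call:
{"fn": "arm_command", "kwargs": {
  "xyz": [
    [3, 5.3, 0],
    [3, 5.3, 0],
    [3, 5.3, 0],
    [3, 5.3, 0],
    [3, 5.3, 0],
    [3, 5.3, 0],
    [0, 5.3, 0],
    [0, 5.3, 0],
    [0, 5.3, 0],
    [0, 5.3, 0],
    [0, 5.3, 0],
    [0, 5.3, 0]
  ],
  "turn": [
    [0, 0, 0.1],
    [0, 0, 0.1],
    [0, 0, 0.1],
    [0, 0, 0.1],
    [0, 0, 0.1],
    [0, 0, 0.1],
    [0, 0, 0.1],
    [0, 0, 0.1],
    [0, 0, 0.1],
    [0, 0, 0.1],
    [0, 0, 0.1],
    [0, 0, 0.1]
  ],
  "gripper": 3
}}

```text
t: 2.6
tool_pos: [0.4198, 0.0879, 0.4051]
orientation: [2.171, 2.269, 0.001]
force: [1.4, -0.2, -0.2]
opening: 0.03
```

Call:
{"fn": "arm_command", "kwargs": {
  "xyz": [
    [-1.4, 5.3, -2],
    [-1.4, 5.3, -2],
    [-1.4, 5.3, -2],
    [-1.3, 5.3, -2],
    [0, 0, 0],
    [0, 0, 0]
  ],
  "turn": [
    [0, 0, 0.07],
    [0, 0, 0.07],
    [0, 0, 0.07],
    [0, 0, 0.07],
    [0, 0, 0],
    [0, 0, 0]
  ]
}}

```text
t: 3.35
tool_pos: [0.3651, 0.2982, 0.3248]
orientation: [1.837, 2.548, -0.001]
force: [0.7, -0.0, 0.6]
opening: 0.0302
```

```bash
cat > d.py <<'E'
from h import *
s=robot.read_state();T=rot(s["orientation"]);print(s["tool_pos"],T.round(3).tolist(),s["opening"],np.round(s["q"],2))
p=read_camera("wrist");save(p,"w1.png",s=1.4);P=cloud(p,True);f=p["frame"].astype(int);Z=P[...,2]
red=f[...,0]-f[...,2]
m=(np.hypot(P[...,0]-.35,P[...,1]-.295)<.12)&(Z>.055)&(Z<.085)
print("all",m.sum(),np.nanmedian(P[m],0))
h=np.array([np.cos(.3203),np.sin(.3203)])
x=(P[m][:,:2]-[.537,.3557])@h
print(np.histogram(x,bins=np.arange(-.25,.05,.01)))
b=m.copy();b[m]=(x<-.165)
X=P[b];print("bar",len(X),np.median(X,0),cv2.minAreaRect(X[:,:2].astype(np.float32)))
E
python3 d.py
```

```text
[0.36513577 0.29815213 0.32482166] [[-0.316, 0.949, 0.0], [0.949, 0.316, -0.001], [-0.001, -0.0, -1.0]] 0.03020116197535655 [ 0.58 -0.17  1.93 -0.    1.38  0.25]
all 13884 [0.40831327 0.33924234 0.07223243]
(array([  30,    0,    0,    0,    0,    0, 1052,  428,  211,  118, 1825,
       1947, 1960, 1826, 1618, 1376,  988,  145,    0,    0,    0,    0,
          0,    0,    0,    0,    0,    0,    0]), array([-2.50000000e-01, -2.40000000e-01, -2.30000000e-01, -2.20000000e-01,
       -2.10000000e-01, -2.00000000e-01, -1.90000000e-01, -1.80000000e-01,
       -1.70000000e-01, -1.60000000e-01, -1.50000000e-01, -1.40000000e-01,
       -1.30000000e-01, -1.20000000e-01, -1.10000000e-01, -1.00000000e-01,
       -9.00000000e-02, -8.00000000e-02, -7.00000000e-02, -6.00000000e-02,
       -5.00000000e-02, -4.00000000e-02, -3.00000000e-02, -2.00000000e-02,
       -1.00000000e-02,  2.22044605e-16,  1.00000000e-02,  2.00000000e-02,
        3.00000000e-02,  4.00000000e-02]))
bar 1968 [0.35934065 0.30401711 0.06989151] ((0.321834921836853, 0.2982734441757202), (0.12797260284423828, 0.147699236869812), 88.30924224853516)
```

Call:
{"fn": "arm_command", "kwargs": {
  "xyz": [
    [-0.15, 0, 0],
    [0, 0, -3],
    [0, 0, -3],
    [0, 0, -2],
    [0, 0, -1.2],
    [0, 0, 0],
    [0, 0, 0]
  ],
  "turn": [
    [0, 0, 0],
    [0, 0, 0],
    [0, 0, 0],
    [0, 0, 0],
    [0, 0, 0],
    [0, 0, 0],
    [0, 0, 0]
  ],
  "gripper": 2
}}

```text
t: 4.28
tool_pos: [0.3643, 0.2983, 0.2338]
orientation: [1.838, 2.547, 0.002]
force: [1.0, 0.1, -0.3]
opening: 0.0199
```

Call:
{"fn": "arm_command", "kwargs": {
  "xyz": [
    [0, 0, 0],
    [0, 0, 0],
    [0, 0, 0],
    [0, 0, 0]
  ],
  "turn": [
    [0, 0, 0],
    [0, 0, 0],
    [0, 0, 0],
    [0, 0, 0]
  ],
  "gripper": 0,
  "force": 15
}}

```text
t: 4.78
tool_pos: [0.3634, 0.2983, 0.2334]
orientation: [-1.837, -2.548, 0.001]
force: [-5.5, -2.7, 6.8]
opening: 0.0096
```

```bash
python3 -c "
import numpy as np
t=np.linspace(0,1.75,25)+.033
d=-18.21*np.cos(t);z=18.21*np.sin(t);h=np.array([.949,.316])
s=np.c_[np.diff(d)[:,None]*h,np.diff(z)]
c=np.round(np.cumsum(s,0),1);print(np.diff(np.r_[np.zeros((1,3)),c],axis=0).round(1).tolist())"
```

```text
[[0.1, 0.0, 1.3], [0.2, 0.1, 1.3], [0.2, 0.1, 1.3], [0.4, 0.1, 1.3], [0.4, 0.1, 1.2], [0.6, 0.2, 1.3], [0.6, 0.2, 1.1], [0.7, 0.3, 1.1], [0.7, 0.2, 1.1], [0.9, 0.3, 1.0], [0.9, 0.3, 0.9], [0.9, 0.3, 0.9], [1.1, 0.4, 0.7], [1.0, 0.3, 0.7], [1.1, 0.4, 0.6], [1.2, 0.4, 0.6], [1.2, 0.4, 0.4], [1.2, 0.4, 0.3], [1.2, 0.4, 0.3], [1.3, 0.4, 0.2], [1.3, 0.4, 0.0], [1.2, 0.4, 0.0], [1.3, 0.5, -0.2], [1.2, 0.4, -0.2]]
```

Call:
{"fn": "arm_command", "kwargs": {
  "xyz": [
    [0.1, 0.0, 1.3],
    [0.2, 0.1, 1.3],
    [0.2, 0.1, 1.3],
    [0.4, 0.1, 1.3],
    [0.4, 0.1, 1.2],
    [0.6, 0.2, 1.3],
    [0.6, 0.2, 1.1],
    [0.7, 0.3, 1.1],
    [0.7, 0.2, 1.1],
    [0.9, 0.3, 1.0],
    [0.9, 0.3, 0.9],
    [0.9, 0.3, 0.9]
  ],
  "turn": [
    [0, 0, 0],
    [0, 0, 0],
    [0, 0, 0],
    [0, 0, 0],
    [0, 0, 0],
    [0, 0, 0],
    [0, 0, 0],
    [0, 0, 0],
    [0, 0, 0],
    [0, 0, 0],
    [0, 0, 0],
    [0, 0, 0]
  ]
}}

```text
t: 6.28
tool_pos: [0.4297, 0.3202, 0.3736]
orientation: [1.837, 2.548, 0.001]
force: [-4.9, -1.2, 4.8]
opening: 0.0097
```

Call:
{"fn": "arm_command", "kwargs": {
  "xyz": [
    [1.1, 0.4, 0.7],
    [1.0, 0.3, 0.7],
    [1.1, 0.4, 0.6],
    [1.2, 0.4, 0.6],
    [1.2, 0.4, 0.4],
    [1.2, 0.4, 0.3],
    [1.2, 0.4, 0.3],
    [1.3, 0.4, 0.2],
    [1.3, 0.4, 0.0],
    [1.2, 0.4, 0.0],
    [1.3, 0.5, -0.2],
    [1.2, 0.4, -0.2]
  ],
  "turn": [
    [0, 0, 0],
    [0, 0, 0],
    [0, 0, 0],
    [0, 0, 0],
    [0, 0, 0],
    [0, 0, 0],
    [0, 0, 0],
    [0, 0, 0],
    [0, 0, 0],
    [0, 0, 0],
    [0, 0, 0],
    [0, 0, 0]
  ]
}}

```text
t: 7.78
tool_pos: [0.5738, 0.368, 0.4062]
orientation: [1.837, 2.546, 0.003]
force: [-0.5, -0.9, -1.0]
opening: 0.0091
```

Call:
{"fn": "arm_command", "kwargs": {
  "xyz": [
    [0, 0, 0],
    [0, 0, 0],
    [0, 0, 3],
    [0, 0, 4],
    [0, 0, 4]
  ],
  "turn": [
    [0, 0, 0],
    [0, 0, 0],
    [0, 0, 0],
    [0, 0, 0],
    [0, 0, 0]
  ],
  "gripper": 2
}}

```text
t: 8.4
tool_pos: [0.5721, 0.368, 0.5164]
orientation: [1.838, 2.548, 0.0]
force: [0.6, -0.3, 1.0]
opening: 0.0201
```

Call:
{"fn": "arm_command", "kwargs": {
  "xyz": [
    [-2.6, -4.9, 0],
    [-2.6, -4.9, 0],
    [-2.6, -4.9, 0],
    [-2.6, -4.9, 0],
    [-2.6, -4.9, -5],
    [-2.6, -4.9, -5],
    [-2.4, -5, -5],
    [0, 0, 0],
    [0, 0, 0]
  ],
  "turn": [
    [0, 0, -0.05],
    [0, 0, -0.05],
    [0, 0, -0.05],
    [0, 0, -0.05],
    [0, 0, -0.05],
    [0, 0, -0.05],
    [0, 0, -0.02],
    [0, 0, 0],
    [0, 0, 0]
  ],
  "gripper": 5
}}

```text
t: 9.52
tool_pos: [0.4053, 0.0484, 0.3906]
orientation: [2.22, 2.221, 0.004]
force: [0.3, -1.2, -0.1]
opening: 0.0501
```

```bash
cat > e.py <<'E'
from h import *
s=robot.read_state();T=rot(s["orientation"]);print(s["t"],s["tool_pos"],"yaw",np.degrees(np.arctan2(T[1,1],T[0,1])),s["opening"])
def fitc(P,c,zlo,zhi,r=.1):
    for _ in range(3):
        m=(np.hypot(P[...,0]-c[0],P[...,1]-c[1])<r)&(P[...,2]>zlo)&(P[...,2]<zhi);x=P[m][:,:2]
        A=np.c_[2*x,np.ones(len(x))];q=np.linalg.lstsq(A,(x**2).sum(1),rcond=None)[0];c=q[:2]
    return c,np.sqrt(q[2]+c@c),len(x)
if __name__=="__main__":
    p=read_camera("wrist");save(p,"w2.png",s=1.4);P=cloud(p,True);print("wrist",fitc(P,np.array([.462,.024]),.05,.065,.085))
    p=read_camera("top");save(p,"top1.png",s=1.5);P=cloud(p);print("top",fitc(P,np.array([.462,.024]),.05,.065,.085))
    m=(P[...,2]<.06)&(P[...,2]>0.02)
    for i in range(1,3):
      for d in spotter.masks_of(p,"biscuit%d_c"%i): X=P[d["pixels"]];print(round(d["confidence"],2),np.round(d["centre"]),d["pixels"].sum(),np.round(np.nanmedian(X,0),3),np.round(np.nanmax(X,0),3))
E
python3 e.py
```

```text
9.525 [0.40529603 0.04844201 0.39064194] yaw 0.026894355767468407 0.050058290610632626
wrist (array([0.46087058, 0.02437557]), np.float64(0.06935532672777404), 2391)
top (array([0.46190445, 0.0196087 ]), np.float64(0.06599649702833756), 155)
0.68 [171.  96.] 4521 [0.564 0.366 0.15 ] [0.685 0.602 0.242]
0.62 [229. 131.] 137 [0.433 0.32  0.031] [0.448 0.339 0.04 ]
```

View pics/top1.png

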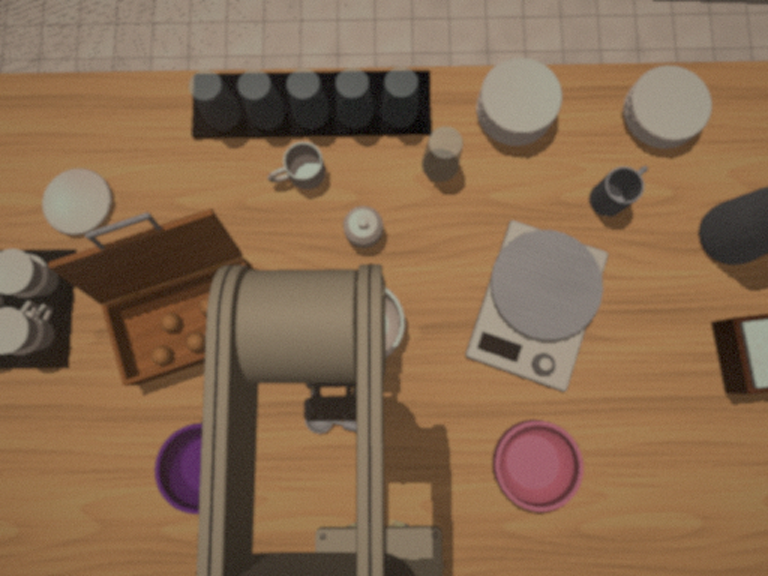

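Call:
{"fn": "arm_command", "kwargs": {
  "xyz": [
    [-1.4, -2.4, 0],
    [0, 0, -4],
    [0, 0, -4],
    [0, 0, -4],
    [0, 0, -3],
    [0, 0, -1.8],
    [0, 0, -0.9],
    [0, 0, 0],
    [0, 0, 0]
  ],
  "turn": [
    [0, 0, 0],
    [0, 0, 0],
    [0, 0, 0],
    [0, 0, 0],
    [0, 0, 0],
    [0, 0, 0],
    [0, 0, 0],
    [0, 0, 0],
    [0, 0, 0]
  ]
}}

```text
t: 10.85
tool_pos: [0.3918, 0.0244, 0.2133]
orientation: [2.219, 2.222, 0.002]
force: [0.9, -0.1, 0.2]
opening: 0.0498
```

Call:
{"fn": "arm_command", "kwargs": {
  "xyz": [
    [0, 0, 0],
    [0, 0, 0],
    [0, 0, 0],
    [0, 0, 0],
    [0, 0, 0],
    [0, 0, 0]
  ],
  "turn": [
    [0, 0, 0],
    [0, 0, 0],
    [0, 0, 0],
    [0, 0, 0],
    [0, 0, 0],
    [0, 0, 0]
  ],
  "gripper": 0,
  "force": 45
}}

```text
t: 11.6
tool_pos: [0.3915, 0.0241, 0.2126]
orientation: [2.22, 2.221, 0.001]
force: [0.3, -2.3, 2.5]
opening: 0.0084
```

Call:
{"fn": "arm_command", "kwargs": {
  "xyz": [
    [0, 0, 1],
    [0, 0, 2],
    [0, 0, 3],
    [0, 0, 3],
    [0, 0, 2],
    [0, 0, 0],
    [0, 0, 0]
  ],
  "turn": [
    [0, 0, 0],
    [0, 0, 0],
    [0, 0, 0],
    [0, 0, 0],
    [0, 0, 0],
    [0, 0, 0],
    [0, 0, 0]
  ]
}}

```text
t: 12.48
tool_pos: [0.3906, 0.0244, 0.3211]
orientation: [-2.219, -2.222, 0.002]
force: [-0.1, 0.9, -2.3]
opening: 0.0084
```

Call:
{"fn": "arm_command", "kwargs": {
  "xyz": [
    [0.7, -2.5, 0],
    [0.7, -3.5, 0],
    [0.7, -4, 0],
    [0.7, -4, 0],
    [0.7, -4, 0],
    [0.7, -4, 0],
    [0.7, -4, 0],
    [0.7, -3.5, 0],
    [0.7, -2, 0],
    [0.5, -1.5, 0],
    [0, 0, 0],
    [0, 0, 0]
  ],
  "turn": [
    [0, 0, 0],
    [0, 0, 0],
    [0, 0, 0],
    [0, 0, 0],
    [0, 0, 0],
    [0, 0, 0],
    [0, 0, 0],
    [0, 0, 0],
    [0, 0, 0],
    [0, 0, 0],
    [0, 0, 0],
    [0, 0, 0]
  ]
}}

```text
t: 13.98
tool_pos: [0.4589, -0.3049, 0.3216]
orientation: [-2.219, -2.222, -0.0]
force: [-0.2, 0.8, -1.7]
opening: 0.0083
```

```bash
cat > g.py <<'E'
from h import *
from e import fitc
p=read_camera("top");save(p,"top2.png",(100,300,250,450),2.5);P=cloud(p)
print("bowl top",fitc(P,np.array([.528,-.306]),.135,.175,.09))
m=(np.hypot(P[...,0]-.528,P[...,1]+.306)<.09)&(P[...,2]>.13)&(P[...,2]<.18)
X=P[m];A=np.c_[X[:,:2]-X[:,:2].mean(0),np.ones(len(X))];print("plane",np.linalg.lstsq(A,X[:,2],rcond=None)[0],len(X))
p=read_camera("scene");save(p,"sc2.png",(150,350,80,330),3);P=cloud(p)
print("scene",fitc(P,np.array([.528,-.306]),.14,.18,.09))
E
python3 g.py
```

```text
13.975 [ 0.45891857 -0.30494984  0.32161944] yaw 0.08204884276240444 0.00832116479830057
bowl top (array([ 0.52802413, -0.29223707]), np.float64(0.06892373621997844), 629)
plane [-0.01723347  0.05886238  0.15397993] 695
scene (array([ 0.52969151, -0.30086314]), np.float64(0.06960345804768356), 841)
```

View pics/sc2.png

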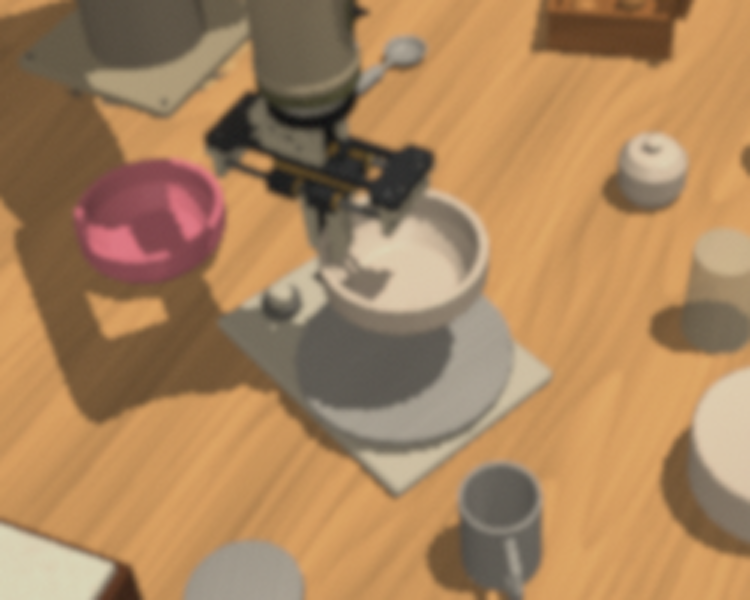

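Call:
{"fn": "arm_command", "kwargs": {
  "xyz": [
    [0, 0, -1.5],
    [0, 0, -2],
    [0, 0, -1.5],
    [0, 0, -0.8],
    [0, 0, -0.4],
    [0, 0, 0]
  ],
  "turn": [
    [0, 0, 0],
    [0, 0, 0],
    [0, 0, 0],
    [0, 0, 0],
    [0, 0, 0],
    [0, 0, 0]
  ]
}}

```text
t: 14.82
tool_pos: [0.4591, -0.3058, 0.2602]
orientation: [2.22, 2.222, 0.0]
force: [-0.5, 0.6, -2.1]
opening: 0.0082
```

```bash
cat > w.py <<'E'
from h import *
from e import fitc
p=read_camera("wrist");P=cloud(p,True);f=p["frame"]
z=.108
print(fitc(P,np.array([.528,-.305]),z-.012,z+.015,.085))
z=.045 
m=(np.hypot(P[...,0]-.528,P[...,1]+.305)<.13)&(P[...,2]>.03)&(P[...,2]<.04);print("platter pts",m.sum())
E
python3 w.py
```

```text
14.825 [ 0.45913062 -0.30579203  0.2601916 ] yaw 0.051562022872179696 0.008233041444878995
(array([ 0.52685374, -0.2955665 ]), np.float64(0.06866855747458944), 8532)
platter pts 7869
```

Call:
{"fn": "arm_command", "kwargs": {
  "xyz": [
    [0, 0, -0.6],
    [0, 0, -0.3],
    [0, 0, -0.2],
    [0, 0, 0],
    [0, 0, 0]
  ],
  "turn": [
    [0, 0, 0],
    [0, 0, 0],
    [0, 0, 0],
    [0, 0, 0],
    [0, 0, 0]
  ]
}}

```text
t: 15.5
tool_pos: [0.4591, -0.3058, 0.2493]
orientation: [2.22, 2.222, 0.0]
force: [-0.1, 0.3, -1.9]
opening: 0.0083
```

Call:
{"fn": "arm_command", "kwargs": {
  "xyz": [
    [0, 0, -0.1],
    [0, 0, -0.1],
    [0, 0, 0],
    [0, 0, 0]
  ],
  "turn": [
    [0, 0, 0],
    [0, 0, 0],
    [0, 0, 0],
    [0, 0, 0]
  ]
}}

```text
t: 16.0
tool_pos: [0.4592, -0.306, 0.2477]
orientation: [2.22, 2.222, -0.0]
force: [-3.5, -1.4, 5.2]
opening: 0.0081
```

Call:
{"fn": "arm_command", "kwargs": {
  "xyz": [
    [0, 0, 0],
    [0, 0, 0],
    [0, 0, 3],
    [0, 0, 4],
    [0, 0, 5],
    [0, 0, 5],
    [-2, 0, 2],
    [0, 0, 0],
    [0, 0, 0]
  ],
  "turn": [
    [0, 0, 0],
    [0, 0, 0],
    [0, 0, 0],
    [0, 0, 0],
    [0, 0, 0],
    [0, 0, 0],
    [0, 0, 0],
    [0, 0, 0],
    [0, 0, 0]
  ],
  "gripper": 3
}}

```text
t: 17.12
tool_pos: [0.4392, -0.3055, 0.4357]
orientation: [-2.219, -2.221, -0.0]
force: [-0.4, 0.0, -1.0]
opening: 0.0298
```

```bash
cat > w.py <<'E'
from h import *
from e import fitc
p=read_camera("wrist");P=cloud(p,True);f=p["frame"];save(p,"w3.png",s=1.5)
print("bowl",fitc(P,np.array([.528,-.305]),.084,.098,.085))
m=(np.hypot(P[...,0]-.528,P[...,1]+.305)<.115)&(P[...,2]>.027)&(P[...,2]<.045)&(P[...,0]>.41)
x=P[m][:,:2];print("platter",m.sum(),cv2.minEnclosingCircle(x.astype(np.float32)),x.min(0),x.max(0))
for d in spotter.masks_of(p,"tare_top")[:2]:
    X=P[d["pixels"]];print("tare",d["confidence"],d["centre"],np.nanmedian(X,0),d["pixels"].sum())
E
python3 w.py
```

```text
17.125 [ 0.43917895 -0.30551138  0.43567884] yaw 0.04882589702438207 0.029844072243211908
bowl (array([ 0.52748081, -0.29602742]), np.float64(0.06922035106954194), 2630)
platter 8303 ((0.5271140933036804, -0.305977463722229), 0.10030040889978409) [ 0.42768742 -0.40549384] [ 0.6150695  -0.20620859]
tare 0.82 [163.0, 209.7] [ 0.38516577 -0.29533851  0.03628597] 231
```

View pics/w3.png

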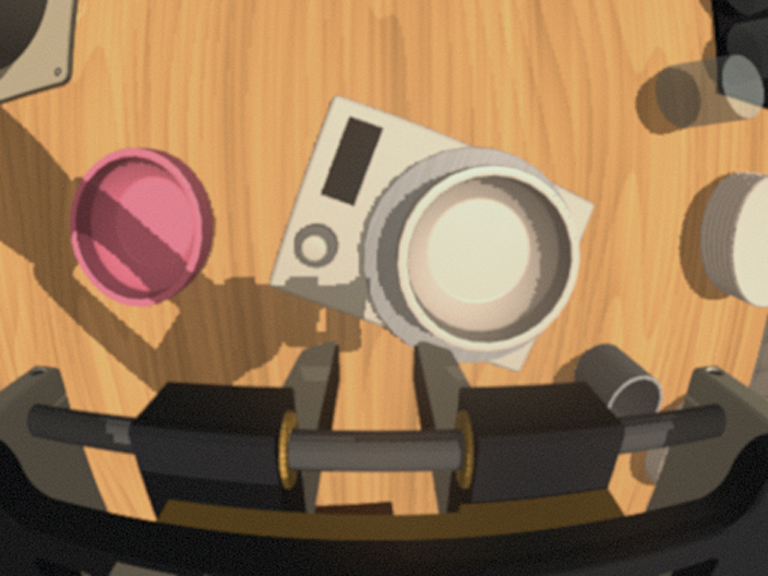

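Call:
{"fn": "arm_command", "kwargs": {
  "xyz": [
    [1.9, 0.95, 0],
    [0, 0, -5],
    [0, 0, -5],
    [0, 0, -4],
    [0, 0, -3],
    [0, 0, -1.7],
    [0, 0, 0],
    [0, 0, 0]
  ],
  "turn": [
    [0, 0, 0],
    [0, 0, 0],
    [0, 0, 0],
    [0, 0, 0],
    [0, 0, 0],
    [0, 0, 0],
    [0, 0, 0],
    [0, 0, 0]
  ]
}}

```text
t: 18.23
tool_pos: [0.4589, -0.2965, 0.2515]
orientation: [2.219, 2.221, 0.0]
force: [1.1, 0.9, -0.5]
opening: 0.0303
```

Call:
{"fn": "arm_command", "kwargs": {
  "xyz": [
    [0, 0, 0],
    [0, 0, 0],
    [0, 0, 0],
    [0, 0, 0],
    [0, 0, 0.5],
    [0, 0, 0.4],
    [0, -0.5, 0],
    [0, -0.5, 0],
    [0, 0, 0],
    [0, 0, 0]
  ],
  "turn": [
    [0, 0, 0],
    [0, 0, 0],
    [0, 0, 0],
    [0, 0, 0],
    [0, 0, 0],
    [0, 0, 0],
    [0, 0, 0],
    [0, 0, 0],
    [0, 0, 0],
    [0, 0, 0]
  ],
  "gripper": 0,
  "force": 45
}}

```text
t: 19.48
tool_pos: [0.458, -0.3062, 0.259]
orientation: [-2.22, -2.222, 0.0]
force: [-1.1, -0.7, -2.9]
opening: 0.0075
```

```bash
sed -i 's/save(p,"w3.png",s=1.5)/0/;s/.084,.098/.088,.112/' w.py; python3 w.py
```

```text
19.475 [ 0.45797102 -0.3062257   0.25896602] yaw 0.045250322405394734 0.007490627537900485
bowl (array([ 0.52479701, -0.3026968 ]), np.float64(0.06847983118579687), 9099)
platter 9804 ((0.5221500992774963, -0.2972760796546936), 0.09718625247478485) [ 0.42717409 -0.36474777] [ 0.60023997 -0.20679377]
tare 0.57 [202.5, 150.6] [ 0.38639498 -0.29421234  0.03634926] 801
```

Call:
{"fn": "arm_command", "kwargs": {
  "xyz": [
    [0.15, -0.3, 0],
    [0, 0, -0.4],
    [0, 0, -0.3],
    [0, 0, -0.1],
    [0, 0, 0],
    [0, 0, 0]
  ],
  "turn": [
    [0, 0, 0],
    [0, 0, 0],
    [0, 0, 0],
    [0, 0, 0],
    [0, 0, 0],
    [0, 0, 0]
  ]
}}

```text
t: 20.32
tool_pos: [0.4596, -0.3092, 0.2512]
orientation: [2.22, 2.222, 0.0]
force: [-0.3, -0.2, -1.5]
opening: 0.0075
```

Call:
{"fn": "arm_command", "kwargs": {
  "xyz": [
    [0, 0, -0.1],
    [0, 0, 0],
    [0, 0, 0]
  ],
  "turn": [
    [0, 0, 0],
    [0, 0, 0],
    [0, 0, 0]
  ]
}}

```text
t: 20.7
tool_pos: [0.4597, -0.3093, 0.251]
orientation: [2.22, 2.222, 0.0]
force: [-3.2, 1.0, 5.3]
opening: 0.0079
```

Call:
{"fn": "arm_command", "kwargs": {
  "xyz": [
    [0, 0, 0],
    [0, 0, 0],
    [0, 0, 3],
    [0, 0, 4],
    [0, 0, 5],
    [0, 0, 5],
    [-2, 0, 2],
    [0, 0, 0],
    [0, 0, 0]
  ],
  "turn": [
    [0, 0, 0],
    [0, 0, 0],
    [0, 0, 0],
    [0, 0, 0],
    [0, 0, 0],
    [0, 0, 0],
    [0, 0, 0],
    [0, 0, 0],
    [0, 0, 0]
  ],
  "gripper": 3
}}

```text
t: 21.82
tool_pos: [0.4397, -0.3091, 0.4388]
orientation: [-2.22, -2.221, -0.0]
force: [0.2, -0.1, 0.2]
opening: 0.0298
```

```bash
sed -i 's/.088,.112/.084,.098/' w.py; python3 w.py
```

```text
21.825 [ 0.43966932 -0.3090885   0.43883161] yaw 0.04237352421173102 0.029819888646806295
bowl (array([ 0.52782861, -0.3062193 ]), np.float64(0.06924726097430564), 2569)
platter 8695 ((0.5264933705329895, -0.30538976192474365), 0.09977509081363678) [ 0.4282133 -0.4037281] [ 0.62477837 -0.20689406]
tare 0.52 [160.5, 206.8] [ 0.38519711 -0.29563804  0.03655498] 236
```

Call:
{"fn": "arm_command", "kwargs": {
  "xyz": [
    [-3, 0.7, 0],
    [-2.45, 0.7, 0],
    [0, 0, -5],
    [0, 0, -5],
    [0, 0, -5],
    [0, 0, -3],
    [0, 0, -2],
    [0, 0, -0.6],
    [0, 0, 0],
    [0, 0, 0]
  ],
  "turn": [
    [0, 0, 0],
    [0, 0, 0],
    [0, 0, 0],
    [0, 0, 0],
    [0, 0, 0],
    [0, 0, 0],
    [0, 0, 0],
    [0, 0, 0],
    [0, 0, 0],
    [0, 0, 0]
  ],
  "gripper": 0,
  "force": 20
}}

```text
t: 23.18
tool_pos: [0.3855, -0.2955, 0.2352]
orientation: [2.219, 2.222, 0.0]
force: [0.3, -0.1, -0.3]
opening: 0.0001
```

Call:
{"fn": "arm_command", "kwargs": {
  "xyz": [
    [0, 0, -0.5],
    [0, 0, -0.4],
    [0, 0, -0.3],
    [0, 0, -0.3],
    [0, 0, 0],
    [0, 0, 0]
  ],
  "turn": [
    [0, 0, 0],
    [0, 0, 0],
    [0, 0, 0],
    [0, 0, 0],
    [0, 0, 0],
    [0, 0, 0]
  ]
}}

```text
t: 23.92
tool_pos: [0.3851, -0.2952, 0.2194]
orientation: [2.22, 2.223, -0.0]
force: [-1.1, 1.6, 3.4]
opening: 0.0005
```

Call:
{"fn": "arm_command", "kwargs": {
  "xyz": [
    [0, 0, -0.2],
    [0, 0, -0.2],
    [0, 0, 0],
    [0, 0, 0]
  ],
  "turn": [
    [0, 0, 0],
    [0, 0, 0],
    [0, 0, 0],
    [0, 0, 0]
  ]
}}

```text
t: 24.42
tool_pos: [0.3853, -0.2954, 0.217]
orientation: [-2.22, -2.223, 0.0]
force: [-8.3, 7.7, 23.4]
opening: 0.0007
```

Call:
{"fn": "arm_command", "kwargs": {
  "xyz": [
    [0, 0, 3],
    [0, 0, 5],
    [0, 0, 5],
    [0, 0, 4],
    [0.5, 5, 2],
    [0.5, 5.5, 0],
    [0.5, 5.5, 0],
    [0.5, 5.5, 0],
    [0.5, 5.5, 0],
    [0.5, 5.5, 0],
    [0.5, 5.5, 0],
    [0.5, 5.5, 0]
  ],
  "turn": [
    [0, 0, 0],
    [0, 0, 0],
    [0, 0, 0],
    [0, 0, 0],
    [0, 0, 0.03],
    [0, 0, 0.03],
    [0, 0, 0.03],
    [0, 0, 0.03],
    [0, 0, 0.03],
    [0, 0, 0.03],
    [0, 0, 0.03],
    [0, 0, 0.03]
  ],
  "gripper": 5
}}

```text
t: 25.92
tool_pos: [0.4249, 0.1417, 0.405]
orientation: [1.937, 2.473, 0.001]
force: [0.5, -0.3, -0.0]
opening: 0.0496
```

Call:
{"fn": "arm_command", "kwargs": {
  "xyz": [
    [0.5, 5.5, 0],
    [0.5, 5.5, 0],
    [0, 4.5, 0],
    [0, 2.5, 0],
    [0, 0, 0],
    [0, 0, 0]
  ],
  "turn": [
    [0, 0, 0.03],
    [0, 0, 0.03],
    [0, 0, 0.02],
    [0, 0, 0],
    [0, 0, 0],
    [0, 0, 0]
  ]
}}

```text
t: 26.68
tool_pos: [0.4351, 0.3193, 0.4047]
orientation: [-1.838, -2.548, 0.001]
force: [-0.4, -0.1, -1.1]
opening: 0.0504
```

```bash
cat > bis.py <<'E'
from h import *
import sys
s=robot.read_state();T=rot(s["orientation"]);print(s["t"],s["tool_pos"],"yaw",np.degrees(np.arctan2(T[1,1],T[0,1])),"q6",s["q"][5])
p=read_camera("wrist");P=cloud(p,True)
if len(sys.argv)>1: save(p,sys.argv[1],s=1.5)
h=np.array([.949,.316]);g=np.array([-.316,.949]);c=np.array([.4678,.3327])
d=P[...,:2]-c;bx=d@h;by=d@g;Z=P[...,2]
# walls
w=(Z>.052)&(Z<.068)&(abs(bx)<.085)&(abs(by)<.14);print("walls bx",np.percentile(bx[w],[1,99]),"by",np.percentile(by[w],[1,99]),w.sum())
m=(Z>.017)&(Z<.045)&(abs(bx)<.063)&(abs(by)<.12)
n,l,st,ce=cv2.connectedComponentsWithStats(m.astype(np.uint8))
for i in range(1,n):
    k=l==i
    if k.sum()<60: continue
    t=k&(Z>np.nanpercentile(Z[k],60))
    X=P[k];print(k.sum(),"rect mid",np.round(cv2.minEnclosingCircle(X[:,:2].astype(np.float32))[0],3),round(cv2.minEnclosingCircle(X[:,:2].astype(np.float32))[1],3),"top",np.round(np.mean(P[t],0),3),"box",np.round([bx[t].mean(),by[t].mean()],3),"px",ce[i].round())
for q in spotter.masks_of(p,"biscuit1_c"): 
    X=P[q["pixels"]];v=np.nanmedian(X,0);print("net",round(q["confidence"],2),np.round(q["centre"]),q["pixels"].sum(),v.round(3))
E
python3 bis.py w4.png
```

```text
26.675 [0.43508676 0.31934051 0.40472014] yaw 18.39698013472172 q6 0.21719641446900284
walls bx [-0.07375166  0.07449257] by [-0.12909318  0.12912843] 5399
666 rect mid [0.409 0.384] 0.018 top [0.409 0.384 0.035] box [-0.04   0.067] px [247. 118.]
638 rect mid [0.467 0.37 ] 0.018 top [0.468 0.37  0.035] box [0.012 0.036] px [289. 144.]
644 rect mid [0.432 0.324] 0.018 top [0.432 0.324 0.034] box [-0.037  0.003] px [249. 170.]
584 rect mid [0.496 0.302] 0.018 top [0.496 0.302 0.034] box [ 0.017 -0.038] px [291. 201.]
567 rect mid [0.455 0.253] 0.018 top [0.455 0.252 0.034] box [-0.037 -0.072] px [249. 226.]
net 0.95 [225. 251.] 588 [0.454 0.257 0.031]
```

View pics/w4.png

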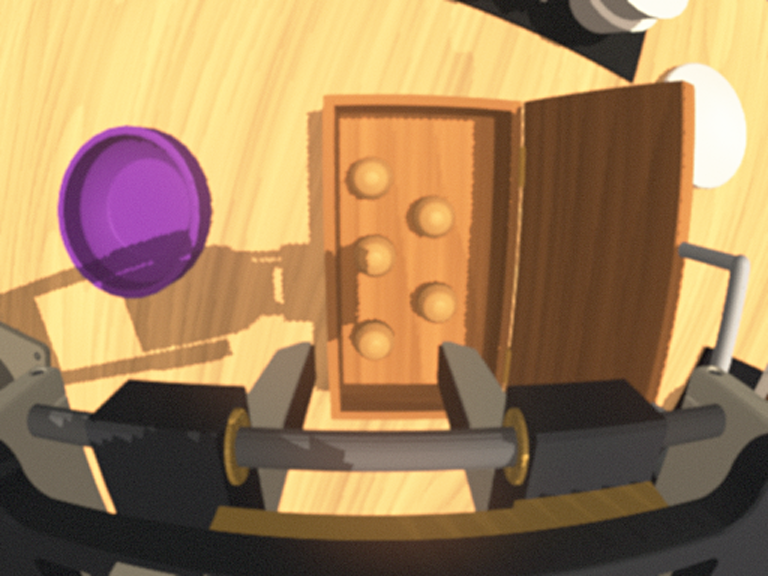

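Five biscuits are in the box (wrist picture at (370,177), (432,215), (375,256), (435,302), (373,340)), and the lid rests open. I'll pick with the jaws along the box's length.

Call:
{"fn": "arm_command", "kwargs": {
  "xyz": [
    [0.3, -0.9, 0],
    [0.3, -0.9, 0],
    [0.3, -0.9, -2],
    [0.3, -0.9, -2],
    [0.2, -1, -2],
    [0.2, -1, -2],
    [0.2, -0.5, -2],
    [0.2, -0.5, -2],
    [0, 0, -2],
    [0, 0, 0],
    [0, 0, 0]
  ],
  "turn": [
    [0, 0, -0.18],
    [0, 0, -0.18],
    [0, 0, -0.18],
    [0, 0, -0.18],
    [0, 0, -0.18],
    [0, 0, -0.18],
    [0, 0, -0.18],
    [0, 0, -0.18],
    [0, 0, -0.13],
    [0, 0, 0],
    [0, 0, 0]
  ],
  "gripper": 4.8,
  "force": 12
}}

```text
t: 28.15
tool_pos: [0.4554, 0.2535, 0.2661]
orientation: [-3.1, -0.507, -0.002]
force: [-0.1, -0.5, 0.4]
opening: 0.048
```

Call:
{"fn": "arm_command", "kwargs": {
  "xyz": [
    [0, 0, -3],
    [0, 0, -2.4],
    [0, 0, -1],
    [0, 0, -0.5],
    [0, 0, 0],
    [0, 0, 0]
  ],
  "turn": [
    [0, 0, 0],
    [0, 0, 0],
    [0, 0, 0],
    [0, 0, 0],
    [0, 0, 0],
    [0, 0, 0]
  ]
}}

```text
t: 28.9
tool_pos: [0.4556, 0.254, 0.1972]
orientation: [-3.101, -0.504, -0.003]
force: [-0.1, -0.4, -0.0]
opening: 0.0481
```

Call:
{"fn": "arm_command", "kwargs": {
  "xyz": [
    [0, 0, 0],
    [0, 0, 0],
    [0, 0, 0],
    [0, 0, 0],
    [0, 0, 2],
    [0, 0, 5],
    [0, 0, 5],
    [0, 0, 0]
  ],
  "turn": [
    [0, 0, 0],
    [0, 0, 0],
    [0, 0, 0],
    [0, 0, 0],
    [0, 0, 0],
    [0, 0, 0],
    [0, 0, 0],
    [0, 0, 0]
  ],
  "gripper": 2
}}

```text
t: 29.9
tool_pos: [0.4567, 0.2545, 0.3212]
orientation: [-3.099, -0.503, -0.013]
force: [-0.1, -0.3, -0.4]
opening: 0.035
```

Call:
{"fn": "arm_command", "kwargs": {
  "xyz": [
    [0.5, -3, 1],
    [0.8, -5.5, 1],
    [0.8, -5.5, 0],
    [0.8, -5.5, 0],
    [0.8, -5.5, 0],
    [0.8, -5.5, 0],
    [0.8, -5.5, 0],
    [0.8, -5.5, 0],
    [0.8, -5, 0],
    [0.8, -5, 0],
    [0.8, -3, 0],
    [0.7, -0.8, 0]
  ],
  "turn": [
    [0, 0, 0],
    [0, 0, 0],
    [0, 0, 0],
    [0, 0, 0],
    [0, 0, 0],
    [0, 0, 0],
    [0, 0, 0],
    [0, 0, 0],
    [0, 0, 0],
    [0, 0, 0],
    [0, 0, 0],
    [0, 0, 0]
  ]
}}

```text
t: 31.4
tool_pos: [0.5466, -0.3008, 0.3343]
orientation: [-3.1, -0.499, 0.003]
force: [-0.1, 0.9, -1.0]
opening: 0.0349
```

```bash
cat > bw.py <<'E'
from h import *
from e import fitc
s=robot.read_state();print(np.round(s["tool_pos"],4),"op",round(s["opening"],4))
p=read_camera("wrist");P=cloud(p,True);print("bowl",fitc(P,np.array([.528,-.306]),.084,.098,.085))
E
python3 bw.py
```

```text
31.4 [ 0.54664445 -0.30084382  0.33428527] yaw -71.69760845017245 0.034941144433266645
[ 0.5466 -0.3008  0.3343] op 0.0349
bowl (array([ 0.55480975, -0.32475209]), np.float64(0.06916625335683785), 3905)
```

```bash
cat >> bw.py <<'E'
p=read_camera("scene");save(p,"sc3.png",(200,350,120,320),3.5);P=cloud(p)
print("scene",fitc(P,np.array([.54,-.316]),.082,.098,.09))
E
python3 bw.py
```

```text
31.45 [ 0.54728589 -0.30044681  0.33454891] yaw -71.65663349646813 0.035382351714222514
[ 0.5473 -0.3004  0.3345] op 0.0354
bowl (array([ 0.55487193, -0.32473208]), np.float64(0.06914411925411235), 3911)
scene (array([ 0.55605218, -0.3294713 ]), np.float64(0.06948202667724598), 458)
```

View pics/sc3.png

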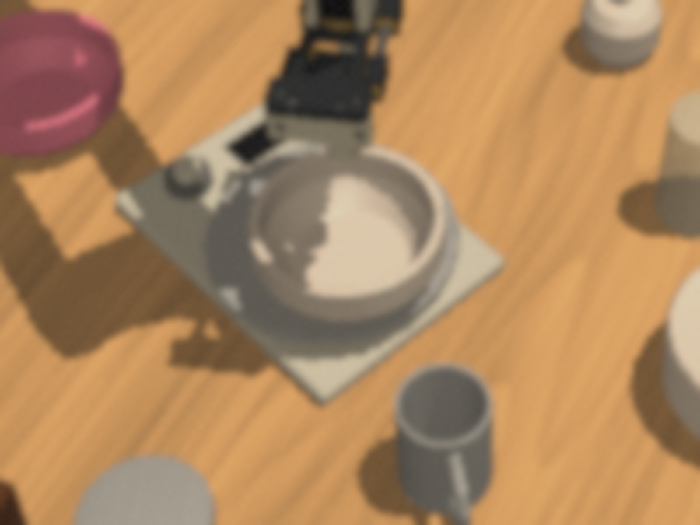

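The bowl was knocked about 33 mm while I was away, but it still stands on the platter. I'll put the biscuit back, recentre the bowl while it is empty, and re-tare.

Call:
{"fn": "arm_command", "kwargs": {
  "xyz": [
    [-0.5, 3, 0],
    [-0.8, 5.5, 0],
    [-0.8, 5.5, 0],
    [-0.8, 5.5, 0],
    [-0.8, 5.5, 0],
    [-0.8, 5.5, 0],
    [-0.8, 5.5, 0],
    [-0.8, 5.5, 0],
    [-0.8, 5, 0],
    [-0.8, 5, 0],
    [-0.8, 3, 0],
    [-0.6, 0.9, 0]
  ],
  "turn": [
    [0, 0, 0],
    [0, 0, 0],
    [0, 0, 0],
    [0, 0, 0],
    [0, 0, 0],
    [0, 0, 0],
    [0, 0, 0],
    [0, 0, 0],
    [0, 0, 0],
    [0, 0, 0],
    [0, 0, 0],
    [0, 0, 0]
  ]
}}

```text
t: 33.05
tool_pos: [0.4542, 0.257, 0.336]
orientation: [-3.1, -0.509, 0.001]
force: [0.8, -0.1, 0.3]
opening: 0.0353
```

Call:
{"fn": "arm_command", "kwargs": {
  "xyz": [
    [0, 0, 0],
    [0, 0, -4],
    [0, 0, -4],
    [0, 0, -3],
    [0, 0, -1.7],
    [0, 0, -0.7],
    [0, 0, 0],
    [0, 0, 0]
  ],
  "turn": [
    [0, 0, 0],
    [0, 0, 0],
    [0, 0, 0],
    [0, 0, 0],
    [0, 0, 0],
    [0, 0, 0],
    [0, 0, 0],
    [0, 0, 0]
  ]
}}

```text
t: 34.05
tool_pos: [0.4568, 0.255, 0.2035]
orientation: [-3.1, -0.503, -0.003]
force: [0.1, 0.5, -0.2]
opening: 0.035
```

Call:
{"fn": "arm_command", "kwargs": {
  "xyz": [
    [0, 0, -0.5],
    [0, 0, 0],
    [0, 0, 0]
  ],
  "turn": [
    [0, 0, 0],
    [0, 0, 0],
    [0, 0, 0]
  ]
}}

```text
t: 34.42
tool_pos: [0.456, 0.2548, 0.1972]
orientation: [-3.101, -0.503, 0.0]
force: [0.5, 0.7, 0.7]
opening: 0.0351
```

Call:
{"fn": "arm_command", "kwargs": {
  "xyz": [
    [0, 0, 0],
    [0, 0, 0],
    [0, 0, 0],
    [0, 0, 4],
    [0, 0, 6],
    [0, 0, 6],
    [0.2, -3, 4],
    [0.2, -5, 2],
    [0.2, -5.5, 0],
    [0.2, -5.5, 0],
    [0.2, -5.5, 0],
    [0.2, -5.5, 0]
  ],
  "turn": [
    [0, 0, 0],
    [0, 0, 0],
    [0, 0, 0],
    [0, 0, 0],
    [0, 0, 0],
    [0, 0, 0],
    [0, 0, 0.12],
    [0, 0, 0.12],
    [0, 0, 0.12],
    [0, 0, 0.12],
    [0, 0, 0.12],
    [0, 0, 0.12]
  ],
  "gripper": 4.8
}}

```text
t: 35.92
tool_pos: [0.4678, -0.0469, 0.4174]
orientation: [2.721, 1.569, 0.001]
force: [1.8, -0.1, -0.6]
opening: 0.0482
```

Call:
{"fn": "arm_command", "kwargs": {
  "xyz": [
    [0.2, -5.5, 0],
    [0.2, -5.5, 0],
    [0.2, -5.5, 0],
    [0.2, -5.5, 0],
    [0.2, -4, 0],
    [0, -2, 0],
    [0, 0, 0],
    [0, 0, 0]
  ],
  "turn": [
    [0, 0, 0.12],
    [0, 0, 0.12],
    [0, 0, 0.12],
    [0, 0, 0.12],
    [0, 0, 0.05],
    [0, 0, 0],
    [0, 0, 0],
    [0, 0, 0]
  ],
  "gripper": 3
}}

```text
t: 36.92
tool_pos: [0.4783, -0.3241, 0.4172]
orientation: [-2.22, -2.222, -0.001]
force: [0.1, 0.9, 0.1]
opening: 0.0297
```

```bash
sed -i 's/\[.528,-.305\]),.084/[.55,-.322]),.084/' w.py; python3 w.py
```

```text
36.925 [ 0.47829177 -0.32406076  0.41717799] yaw 0.07080851061815896 0.02967250468575512
bowl (array([ 0.55376553, -0.32450632]), np.float64(0.06921168429891911), 2667)
platter 13214 ((0.5264447927474976, -0.3060170114040375), 0.10000769048929214) [ 0.42765213 -0.40383757] [ 0.61771541 -0.20672184]
tare 0.52 [152.9, 177.7] [ 0.38690842 -0.29521845  0.03643491] 264
```

Call:
{"fn": "arm_command", "kwargs": {
  "xyz": [
    [0.6, 0, -5],
    [0, 0, -5],
    [0, 0, -4],
    [0, 0, -2],
    [0, 0, -0.8],
    [0, 0, 0],
    [0, 0, 0]
  ],
  "turn": [
    [0, 0, 0],
    [0, 0, 0],
    [0, 0, 0],
    [0, 0, 0],
    [0, 0, 0],
    [0, 0, 0],
    [0, 0, 0]
  ]
}}

```text
t: 37.9
tool_pos: [0.4848, -0.3257, 0.2512]
orientation: [2.218, 2.22, 0.0]
force: [0.8, 0.2, -0.5]
opening: 0.0299
```

Call:
{"fn": "arm_command", "kwargs": {
  "xyz": [
    [0, 0, 0],
    [0, 0, 0],
    [0, 0, 0],
    [0, 0, 0],
    [0, 0, 0.5],
    [0, 0, 0.3],
    [-0.9, 0.6, 0],
    [-0.9, 0.6, 0],
    [-0.9, 0.4, 0],
    [0, 0, 0],
    [0, 0, 0]
  ],
  "turn": [
    [0, 0, 0],
    [0, 0, 0],
    [0, 0, 0],
    [0, 0, 0],
    [0, 0, 0],
    [0, 0, 0],
    [0, 0, 0],
    [0, 0, 0],
    [0, 0, 0],
    [0, 0, 0],
    [0, 0, 0]
  ],
  "gripper": 0,
  "force": 45
}}

```text
t: 39.28
tool_pos: [0.4571, -0.3093, 0.2574]
orientation: [2.22, 2.222, 0.0]
force: [-0.2, 0.6, -3.0]
opening: 0.0076
```

```bash
sed -i 's/\[.55,-.322\]),.084,.098/[.528,-.305]),.088,.112/' w.py; python3 w.py
```

```text
39.275 [ 0.45709755 -0.30929284  0.25743325] yaw 0.04947774757183298 0.007577777871216682
bowl (array([ 0.52406213, -0.30779971]), np.float64(0.06850006362464255), 9041)
platter 11502 ((0.5242380499839783, -0.3014676570892334), 0.09837157279253006) [ 0.42707924 -0.36719973] [ 0.60769203 -0.2071036 ]
tare 0.91 [200.5, 153.0] [ 0.38658395 -0.29461473  0.03645524] 794
```

Call:
{"fn": "arm_command", "kwargs": {
  "xyz": [
    [0.15, 0.2, 0],
    [0, 0, -0.4],
    [0, 0, -0.2],
    [0, 0, -0.1],
    [0, 0, 0],
    [0, 0, 0]
  ],
  "turn": [
    [0, 0, 0],
    [0, 0, 0],
    [0, 0, 0],
    [0, 0, 0],
    [0, 0, 0],
    [0, 0, 0]
  ]
}}

```text
t: 40.12
tool_pos: [0.4586, -0.3072, 0.2503]
orientation: [2.22, 2.222, 0.0]
force: [-0.3, 1.0, -2.5]
opening: 0.0077
```

Call:
{"fn": "arm_command", "kwargs": {
  "xyz": [
    [0, 0, -0.1],
    [0, 0, -0.05],
    [0, 0, 0],
    [0, 0, 0]
  ],
  "turn": [
    [0, 0, 0],
    [0, 0, 0],
    [0, 0, 0],
    [0, 0, 0]
  ]
}}

```text
t: 40.62
tool_pos: [0.4587, -0.3074, 0.2497]
orientation: [2.22, 2.222, -0.0]
force: [-3.1, 1.4, 5.4]
opening: 0.0073
```

Call:
{"fn": "arm_command", "kwargs": {
  "xyz": [
    [0, 0, 0],
    [0, 0, 0],
    [0, 0, 3],
    [0, 0, 4],
    [0, 0, 5],
    [0, 0, 5],
    [-2, 0, 2],
    [0, 0, 0],
    [0, 0, 0]
  ],
  "turn": [
    [0, 0, 0],
    [0, 0, 0],
    [0, 0, 0],
    [0, 0, 0],
    [0, 0, 0],
    [0, 0, 0],
    [0, 0, 0],
    [0, 0, 0],
    [0, 0, 0]
  ],
  "gripper": 3
}}

```text
t: 41.75
tool_pos: [0.4387, -0.3071, 0.4374]
orientation: [-2.22, -2.221, -0.0]
force: [-0.3, -0.3, -0.2]
opening: 0.0301
```

```bash
sed -i 's/.088,.112/.084,.098/' w.py; python3 w.py
```

```text
41.75 [ 0.43866125 -0.3070972   0.43735465] yaw 0.04058151554276102 0.030111477135994713
bowl (array([ 0.52682721, -0.3062313 ]), np.float64(0.06922549805529937), 2557)
platter 8635 ((0.5260502099990845, -0.30534541606903076), 0.09995438158512115) [ 0.42856555 -0.40451686] [ 0.62518635 -0.20657321]
tare 0.55 [162.3, 208.1] [ 0.38565825 -0.29464455  0.03622213] 263
```

Centred. Tare again, the bowl still being empty.

Call:
{"fn": "arm_command", "kwargs": {
  "xyz": [
    [-3, 0.6, 0],
    [-2.35, 0.6, 0],
    [0, 0, -5],
    [0, 0, -5],
    [0, 0, -5],
    [0, 0, -3],
    [0, 0, -2],
    [0, 0, -0.6],
    [0, 0, 0],
    [0, 0, 0]
  ],
  "turn": [
    [0, 0, 0],
    [0, 0, 0],
    [0, 0, 0],
    [0, 0, 0],
    [0, 0, 0],
    [0, 0, 0],
    [0, 0, 0],
    [0, 0, 0],
    [0, 0, 0],
    [0, 0, 0]
  ],
  "gripper": 0,
  "force": 20
}}

```text
t: 43.1
tool_pos: [0.3855, -0.2955, 0.2337]
orientation: [2.219, 2.222, 0.0]
force: [-0.2, 0.1, 1.4]
opening: 0.0007
```

Call:
{"fn": "arm_command", "kwargs": {
  "xyz": [
    [0, 0, -0.5],
    [0, 0, -0.4],
    [0, 0, -0.3],
    [0, 0, -0.3],
    [0, 0, -0.2],
    [0, 0, 0],
    [0, 0, 0]
  ],
  "turn": [
    [0, 0, 0],
    [0, 0, 0],
    [0, 0, 0],
    [0, 0, 0],
    [0, 0, 0],
    [0, 0, 0],
    [0, 0, 0]
  ]
}}

```text
t: 43.98
tool_pos: [0.3853, -0.2954, 0.2172]
orientation: [2.22, 2.222, -0.0]
force: [-5.3, 4.7, 17.2]
opening: 0.0007
```

Call:
{"fn": "arm_command", "kwargs": {
  "xyz": [
    [0, 0, 3],
    [0, 0, 5],
    [0, 0, 5],
    [0.5, 5, 0],
    [0.5, 5.5, 0],
    [0.5, 5.5, 0],
    [0.5, 5.5, 0],
    [1, 5.5, 0],
    [1, 5.5, 0],
    [1, 5.5, 0],
    [1, 5.5, 0],
    [1, 5.5, 0]
  ],
  "turn": [
    [0, 0, 0],
    [0, 0, 0],
    [0, 0, 0],
    [0, 0, -0.12],
    [0, 0, -0.12],
    [0, 0, -0.12],
    [0, 0, -0.12],
    [0, 0, -0.12],
    [0, 0, -0.12],
    [0, 0, -0.12],
    [0, 0, -0.12],
    [0, 0, -0.12]
  ],
  "gripper": 4.8,
  "force": 12
}}

```text
t: 45.48
tool_pos: [0.455, 0.1967, 0.3455]
orientation: [3.048, 0.759, 0.0]
force: [1.5, 0.0, 0.2]
opening: 0.0483
```

Call:
{"fn": "arm_command", "kwargs": {
  "xyz": [
    [0, 4, 0],
    [0, 1.8, 0],
    [0, 0, 0],
    [0, 0, 0]
  ],
  "turn": [
    [0, 0, -0.12],
    [0, 0, -0.05],
    [0, 0, 0],
    [0, 0, 0]
  ]
}}

```text
t: 45.98
tool_pos: [0.455, 0.2522, 0.3454]
orientation: [3.1, 0.505, -0.001]
force: [0.5, 0.2, 1.4]
opening: 0.0481
```

```bash
python3 bis.py
```

```text
45.975 [0.45503219 0.25215219 0.34535762] yaw -71.50431121989126 q6 1.6556128963047783
walls bx [-0.0738225   0.07407867] by [-0.12985424  0.12878333] 8071
939 rect mid [0.496 0.302] 0.018 top [0.496 0.301 0.035] box [ 0.017 -0.039] px [218. 134.]
839 rect mid [0.468 0.369] 0.018 top [0.468 0.369 0.035] box [0.012 0.035] px [150. 141.]
851 rect mid [0.433 0.323] 0.018 top [0.433 0.323 0.034] box [-0.036  0.002] px [181. 185.]
890 rect mid [0.456 0.255] 0.018 top [0.456 0.255 0.034] box [-0.036 -0.07 ] px [248. 184.]
739 rect mid [0.41  0.383] 0.018 top [0.41  0.383 0.034] box [-0.039  0.066] px [127. 188.]
net 0.69 [182. 249.] 876 [0.459 0.256 0.032]
```

Call:
{"fn": "arm_command", "kwargs": {
  "xyz": [
    [0.1, 0.25, 0],
    [0, 0, -5],
    [0, 0, -4],
    [0, 0, -3],
    [0, 0, -1.8],
    [0, 0, -1],
    [0, 0, 0],
    [0, 0, 0]
  ],
  "turn": [
    [0, 0, 0],
    [0, 0, 0],
    [0, 0, 0],
    [0, 0, 0],
    [0, 0, 0],
    [0, 0, 0],
    [0, 0, 0],
    [0, 0, 0]
  ]
}}

```text
t: 47.08
tool_pos: [0.4567, 0.2556, 0.1989]
orientation: [-3.1, -0.503, -0.003]
force: [-0.6, 0.3, 0.2]
opening: 0.0482
```

Call:
{"fn": "arm_command", "kwargs": {
  "xyz": [
    [0, 0, 0],
    [0, 0, 0],
    [0, 0, 0],
    [0, 0, 2],
    [0, 0, 5],
    [0, 0, 5],
    [0.5, -3, 1],
    [0.8, -5.5, 1],
    [0.8, -5.5, 0],
    [0.8, -5.5, 0],
    [0.8, -5.5, 0],
    [0.8, -5.5, 0]
  ],
  "turn": [
    [0, 0, 0],
    [0, 0, 0],
    [0, 0, 0],
    [0, 0, 0],
    [0, 0, 0],
    [0, 0, 0],
    [0, 0, 0],
    [0, 0, 0],
    [0, 0, 0],
    [0, 0, 0],
    [0, 0, 0],
    [0, 0, 0]
  ],
  "gripper": 2
}}

```text
t: 48.58
tool_pos: [0.5009, -0.0515, 0.3378]
orientation: [3.101, 0.503, 0.001]
force: [-0.5, -0.2, -1.2]
opening: 0.0351
```

Call:
{"fn": "arm_command", "kwargs": {
  "xyz": [
    [0.8, -5.5, 0],
    [0.8, -5.5, 0],
    [0.8, -5, 0],
    [0.8, -5, 0],
    [0.8, -3, 0],
    [0.8, -1.2, 0],
    [0, 0, 0],
    [0, 0, 0]
  ],
  "turn": [
    [0, 0, 0],
    [0, 0, 0],
    [0, 0, 0],
    [0, 0, 0],
    [0, 0, 0],
    [0, 0, 0],
    [0, 0, 0],
    [0, 0, 0]
  ]
}}

```text
t: 49.58
tool_pos: [0.5489, -0.3011, 0.3373]
orientation: [-3.1, -0.504, 0.001]
force: [0.8, 0.8, -0.1]
opening: 0.0347
```

```bash
sed -i '/scene/d' bw.py; python3 bw.py
```

```text
49.575 [ 0.54888319 -0.30107571  0.33732647] yaw -71.5434191879092 0.034662952018604004
[ 0.5489 -0.3011  0.3373] op 0.0347
bowl (array([ 0.52888549, -0.30653739]), np.float64(0.06880459937919824), 3030)
```

Call:
{"fn": "arm_command", "kwargs": {
  "xyz": [
    [0, 0, -4],
    [0, 0, -3],
    [0, 0, -2],
    [0, 0, -0.6],
    [0, 0, 0],
    [0, 0, 0]
  ],
  "turn": [
    [0, 0, 0],
    [0, 0, 0],
    [0, 0, 0],
    [0, 0, 0],
    [0, 0, 0],
    [0, 0, 0]
  ]
}}

```text
t: 50.38
tool_pos: [0.5496, -0.302, 0.2433]
orientation: [3.099, 0.503, 0.003]
force: [-0.1, 0.3, 0.4]
opening: 0.035
```

Call:
{"fn": "arm_command", "kwargs": {
  "xyz": [
    [0, 0, 0],
    [0, 0, 0],
    [0, 0, 3],
    [0, 0, 5],
    [-0.5, 2, 2],
    [-1, 5, 0],
    [-1, 5.5, 0],
    [-1, 5.5, 0],
    [-1, 5.5, 0],
    [-1, 5.5, 0],
    [-1, 5.5, 0],
    [-1, 5.5, 0]
  ],
  "turn": [
    [0, 0, 0],
    [0, 0, 0],
    [0, 0, 0],
    [0, 0, 0],
    [0, 0, 0],
    [0, 0, 0],
    [0, 0, 0],
    [0, 0, 0],
    [0, 0, 0],
    [0, 0, 0],
    [0, 0, 0],
    [0, 0, 0]
  ],
  "gripper": 4.6
}}

```text
t: 51.88
tool_pos: [0.4735, 0.0999, 0.3422]
orientation: [3.101, 0.503, 0.002]
force: [0.8, 0.8, -0.1]
opening: 0.0463
```

Call:
{"fn": "arm_command", "kwargs": {
  "xyz": [
    [-1, 5.5, 0],
    [-1, 5.5, 0],
    [-1, 5.5, 0],
    [-1, 3.5, 0],
    [-0.1, 2.2, 0],
    [0, 0, 0],
    [0, 0, 0]
  ],
  "turn": [
    [0, 0, 0],
    [0, 0, 0],
    [0, 0, 0],
    [0, 0, 0],
    [0, 0, 0],
    [0, 0, 0],
    [0, 0, 0]
  ]
}}

```text
t: 52.75
tool_pos: [0.4336, 0.3194, 0.3416]
orientation: [3.101, 0.502, -0.0]
force: [-0.0, -0.3, -1.2]
opening: 0.0459
```

Call:
{"fn": "arm_command", "kwargs": {
  "xyz": [
    [0, 0.35, -3],
    [0, 0, -5],
    [0, 0, -3.5],
    [0, 0, -2],
    [0, 0, -0.9],
    [0, 0, 0],
    [0, 0, 0]
  ],
  "turn": [
    [0, 0, 0],
    [0, 0, 0],
    [0, 0, 0],
    [0, 0, 0],
    [0, 0, 0],
    [0, 0, 0],
    [0, 0, 0]
  ]
}}

```text
t: 53.62
tool_pos: [0.4338, 0.3238, 0.199]
orientation: [-3.1, -0.502, -0.003]
force: [0.4, 0.0, 0.5]
opening: 0.0458
```

Call:
{"fn": "arm_command", "kwargs": {
  "xyz": [
    [0, 0, 0],
    [0, 0, 0],
    [0, 0, 0],
    [0, 0, 2],
    [0, 0, 5],
    [0, 0, 5],
    [0.5, -3, 1],
    [0.6, -5.5, 1],
    [0.6, -5.5, 0],
    [0.6, -5.5, 0],
    [0.6, -5.5, 0],
    [0.6, -5.5, 0]
  ],
  "turn": [
    [0, 0, 0],
    [0, 0, 0],
    [0, 0, 0],
    [0, 0, 0],
    [0, 0, 0],
    [0, 0, 0],
    [0, 0, 0],
    [0, 0, 0],
    [0, 0, 0],
    [0, 0, 0],
    [0, 0, 0],
    [0, 0, 0]
  ],
  "gripper": 2
}}

```text
t: 55.12
tool_pos: [0.4678, 0.0172, 0.3378]
orientation: [3.101, 0.504, 0.001]
force: [1.4, 0.4, 0.5]
opening: 0.0351
```

Call:
{"fn": "arm_command", "kwargs": {
  "xyz": [
    [0.6, -5.5, 0],
    [0.6, -5.5, 0],
    [0.6, -5.5, 0],
    [0.6, -5.5, 0],
    [0.6, -5.5, 0],
    [0.6, -4, 0],
    [0.2, -1.6, 0],
    [0, 0, 0],
    [0, 0, 0]
  ],
  "turn": [
    [0, 0, 0],
    [0, 0, 0],
    [0, 0, 0],
    [0, 0, 0],
    [0, 0, 0],
    [0, 0, 0],
    [0, 0, 0],
    [0, 0, 0],
    [0, 0, 0]
  ]
}}

```text
t: 56.25
tool_pos: [0.5062, -0.3108, 0.3375]
orientation: [-3.1, -0.505, 0.0]
force: [1.1, -0.3, -0.1]
opening: 0.035
```

```bash
sed -i 's/p=read_camera("wrist");/&save(p,"w5.png",(60,300,100,420),2);/' bw.py; python3 bw.py
```

```text
56.25 [ 0.5061582  -0.31084932  0.33750091] yaw -71.50412292542482 0.03498511761028985
[ 0.5062 -0.3108  0.3375] op 0.035
bowl (array([ 0.52805854, -0.30682717]), np.float64(0.06892947711181498), 4174)
```

View pics/w5.png

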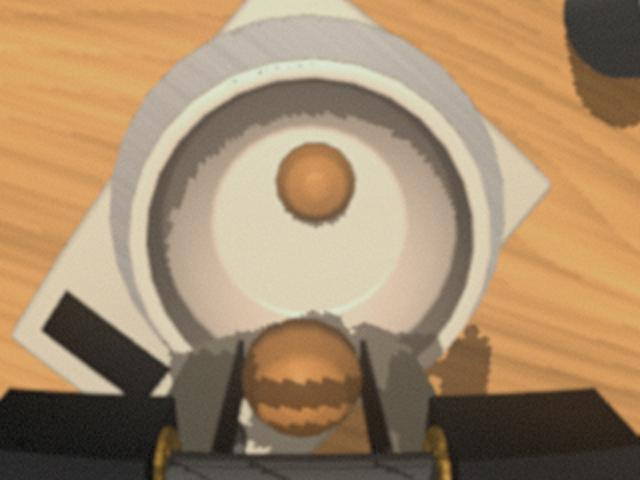

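The first biscuit lies in the centred bowl at (315,182), and the second is held at (300,375).

Call:
{"fn": "arm_command", "kwargs": {
  "xyz": [
    [0, 0, -4],
    [0, 0, -3],
    [0, 0, -2],
    [0, 0, -0.5],
    [0, 0, 0],
    [0, 0, 0]
  ],
  "turn": [
    [0, 0, 0],
    [0, 0, 0],
    [0, 0, 0],
    [0, 0, 0],
    [0, 0, 0],
    [0, 0, 0]
  ]
}}

```text
t: 57.05
tool_pos: [0.5067, -0.3125, 0.2443]
orientation: [3.099, 0.503, 0.003]
force: [-0.7, 0.4, -0.0]
opening: 0.035
```

Call:
{"fn": "arm_command", "kwargs": {
  "xyz": [
    [0, 0, 0],
    [0, 0, 0],
    [0, 0, 3],
    [0, 0, 5],
    [-0.5, 2, 2],
    [-0.7, 5, 0],
    [-0.7, 5.5, 0],
    [-0.7, 5.5, 0],
    [-0.7, 5.5, 0],
    [-0.7, 5.5, 0],
    [-0.7, 5.5, 0],
    [-0.7, 5.5, 0]
  ],
  "turn": [
    [0, 0, 0],
    [0, 0, 0],
    [0, 0, 0],
    [0, 0, 0],
    [0, 0, 0],
    [0, 0, 0],
    [0, 0, 0],
    [0, 0, 0],
    [0, 0, 0],
    [0, 0, 0],
    [0, 0, 0],
    [0, 0, 0]
  ],
  "gripper": 4.6
}}

```text
t: 58.55
tool_pos: [0.4516, 0.0894, 0.3432]
orientation: [3.101, 0.503, 0.002]
force: [1.8, 0.7, -0.7]
opening: 0.0459
```

Call:
{"fn": "arm_command", "kwargs": {
  "xyz": [
    [-0.7, 5.5, 0],
    [-0.7, 5.5, 0],
    [-0.7, 5.5, 0],
    [-0.7, 5.5, 0],
    [-0.7, 4.5, 0],
    [-0.7, 2.9, 0],
    [0, 0, 0],
    [0, 0, 0]
  ],
  "turn": [
    [0, 0, 0],
    [0, 0, 0],
    [0, 0, 0],
    [0, 0, 0],
    [0, 0, 0],
    [0, 0, 0],
    [0, 0, 0],
    [0, 0, 0]
  ]
}}

```text
t: 59.55
tool_pos: [0.4102, 0.3813, 0.3426]
orientation: [3.1, 0.503, -0.0]
force: [0.3, 0.4, -0.5]
opening: 0.0456
```

```bash
python3 bis.py
```

```text
59.55 [0.41015245 0.38134848 0.34263517] yaw -71.5532999021785 q6 1.9065063348733737
walls bx [-0.07353539  0.07423486] by [-0.12958516  0.12922782] 8276
865 rect mid [0.496 0.302] 0.018 top [0.496 0.302 0.034] box [ 0.017 -0.038] px [348. 135.]
942 rect mid [0.468 0.37 ] 0.018 top [0.468 0.37  0.034] box [0.012 0.036] px [279. 138.]
898 rect mid [0.409 0.384] 0.018 top [0.409 0.384 0.034] box [-0.039  0.067] px [248. 186.]
```

Call:
{"fn": "arm_command", "kwargs": {
  "xyz": [
    [0, 0.2, -3],
    [0, 0, -5],
    [0, 0, -3.6],
    [0, 0, -2],
    [0, 0, -0.9],
    [0, 0, 0],
    [0, 0, 0]
  ],
  "turn": [
    [0, 0, 0],
    [0, 0, 0],
    [0, 0, 0],
    [0, 0, 0],
    [0, 0, 0],
    [0, 0, 0],
    [0, 0, 0]
  ]
}}

```text
t: 60.52
tool_pos: [0.4108, 0.3843, 0.1994]
orientation: [-3.1, -0.503, -0.004]
force: [-0.3, -0.2, -0.2]
opening: 0.0461
```

Call:
{"fn": "arm_command", "kwargs": {
  "xyz": [
    [0, 0, 0],
    [0, 0, 0],
    [0, 0, 0],
    [0, 0, 2],
    [0, 0, 5],
    [0, 0, 5],
    [0.8, -3, 1],
    [0.8, -5.5, 1],
    [0.9, -5.5, 0],
    [0.9, -5.5, 0],
    [0.9, -5.5, 0],
    [0.9, -5.5, 0]
  ],
  "turn": [
    [0, 0, 0],
    [0, 0, 0],
    [0, 0, 0],
    [0, 0, 0],
    [0, 0, 0],
    [0, 0, 0],
    [0, 0, 0],
    [0, 0, 0],
    [0, 0, 0],
    [0, 0, 0],
    [0, 0, 0],
    [0, 0, 0]
  ],
  "gripper": 2
}}

```text
t: 62.02
tool_pos: [0.4619, 0.0771, 0.3391]
orientation: [3.101, 0.504, 0.002]
force: [0.8, -0.0, 0.0]
opening: 0.0349
```

Call:
{"fn": "arm_command", "kwargs": {
  "xyz": [
    [0.9, -5.5, 0],
    [0.9, -5.5, 0],
    [0.9, -5.5, 0],
    [0.9, -5.5, 0],
    [0.9, -5.5, 0],
    [0.9, -5.5, 0],
    [0.5, -3.5, 0],
    [0, 0, 0],
    [0, 0, 0]
  ],
  "turn": [
    [0, 0, 0],
    [0, 0, 0],
    [0, 0, 0],
    [0, 0, 0],
    [0, 0, 0],
    [0, 0, 0],
    [0, 0, 0],
    [0, 0, 0],
    [0, 0, 0]
  ]
}}

```text
t: 63.15
tool_pos: [0.521, -0.2857, 0.3382]
orientation: [-3.101, -0.503, -0.0]
force: [0.2, 0.7, -0.1]
opening: 0.0353
```

```bash
python3 bw.py
```

```text
63.15 [ 0.52095104 -0.28573132  0.33819629] yaw -71.57280076280594 0.03530863898859563
[ 0.521  -0.2857  0.3382] op 0.0353
bowl (array([ 0.52791683, -0.30653224]), np.float64(0.06915246775077899), 3906)
```

Call:
{"fn": "arm_command", "kwargs": {
  "xyz": [
    [0, 0, -3],
    [0, 0, -2.5],
    [0, 0, -1.5],
    [0, 0, -0.6],
    [0, 0, 0],
    [0, 0, 0]
  ],
  "turn": [
    [0, 0, 0],
    [0, 0, 0],
    [0, 0, 0],
    [0, 0, 0],
    [0, 0, 0],
    [0, 0, 0]
  ]
}}

```text
t: 63.95
tool_pos: [0.5215, -0.2864, 0.2629]
orientation: [3.1, 0.503, 0.002]
force: [0.1, -0.4, 0.2]
opening: 0.035
```

Call:
{"fn": "arm_command", "kwargs": {
  "xyz": [
    [0, 0, 0],
    [0, 0, 0],
    [0, 0, 3],
    [0, 0, 5],
    [-0.5, 2, 0],
    [-0.4, 5, 0],
    [-0.4, 5.5, 0],
    [-0.4, 5.5, 0],
    [-0.4, 5.5, 0],
    [-0.4, 5.5, 0],
    [-0.4, 5.5, 0],
    [-0.4, 5.5, 0]
  ],
  "turn": [
    [0, 0, 0],
    [0, 0, 0],
    [0, 0, 0],
    [0, 0, 0],
    [0, 0, 0],
    [0, 0, 0],
    [0, 0, 0],
    [0, 0, 0],
    [0, 0, 0],
    [0, 0, 0],
    [0, 0, 0],
    [0, 0, 0]
  ],
  "gripper": 4.4
}}

```text
t: 65.45
tool_pos: [0.4877, 0.1155, 0.3422]
orientation: [3.101, 0.503, 0.002]
force: [1.0, 0.4, -0.8]
opening: 0.044
```

Call:
{"fn": "arm_command", "kwargs": {
  "xyz": [
    [-0.4, 5.5, 0],
    [-0.4, 5.5, 0],
    [-0.4, 5.5, 0],
    [-0.4, 5.5, 0],
    [-0.4, 3.6, 0],
    [0, 0, 0],
    [0, 0, 0]
  ],
  "turn": [
    [0, 0, 0],
    [0, 0, 0],
    [0, 0, 0],
    [0, 0, 0],
    [0, 0, 0],
    [0, 0, 0],
    [0, 0, 0]
  ],
  "gripper": 4.6
}}

```text
t: 66.32
tool_pos: [0.4681, 0.3694, 0.3416]
orientation: [3.1, 0.504, -0.0]
force: [0.8, -0.3, -0.8]
opening: 0.0461
```

```bash
python3 bis.py
```

```text
66.325 [0.46809611 0.36936807 0.34157357] yaw -71.54707152670736 q6 1.8310177201360653
walls bx [-0.07295621  0.0738327 ] by [-0.12987066  0.12915592] 5959
872 rect mid [0.496 0.302] 0.018 top [0.496 0.302 0.034] box [ 0.017 -0.038] px [319. 182.]
913 rect mid [0.468 0.37 ] 0.018 top [0.469 0.37  0.034] box [0.013 0.035] px [250. 186.]
```

Call:
{"fn": "arm_command", "kwargs": {
  "xyz": [
    [0, 0, -3],
    [0, 0, -5],
    [0, 0, -3.5],
    [0, 0, -2],
    [0, 0, -0.9],
    [0, 0, 0],
    [0, 0, 0]
  ],
  "turn": [
    [0, 0, 0],
    [0, 0, 0],
    [0, 0, 0],
    [0, 0, 0],
    [0, 0, 0],
    [0, 0, 0],
    [0, 0, 0]
  ]
}}

```text
t: 67.3
tool_pos: [0.4688, 0.3702, 0.1994]
orientation: [-3.1, -0.503, -0.004]
force: [-1.9, -0.2, -0.6]
opening: 0.0462
```

Call:
{"fn": "arm_command", "kwargs": {
  "xyz": [
    [0, 0, 0],
    [0, 0, 0],
    [0, 0, 0],
    [0, 0, 2],
    [0, 0, 5],
    [0, 0, 5],
    [0.5, -3, 1],
    [0.5, -5.5, 1],
    [0.5, -5.5, 0],
    [0.5, -5.5, 0],
    [0.5, -5.5, 0],
    [0.5, -5.5, 0]
  ],
  "turn": [
    [0, 0, 0],
    [0, 0, 0],
    [0, 0, 0],
    [0, 0, 0],
    [0, 0, 0],
    [0, 0, 0],
    [0, 0, 0],
    [0, 0, 0],
    [0, 0, 0],
    [0, 0, 0],
    [0, 0, 0],
    [0, 0, 0]
  ],
  "gripper": 2
}}

```text
t: 68.8
tool_pos: [0.4979, 0.0631, 0.3391]
orientation: [3.101, 0.504, 0.002]
force: [-0.1, 0.9, -0.3]
opening: 0.0351
```

Call:
{"fn": "arm_command", "kwargs": {
  "xyz": [
    [0.5, -5.5, 0],
    [0.5, -5.5, 0],
    [0.5, -5.5, 0],
    [0.5, -5.5, 0],
    [0.5, -5.5, 0],
    [0.5, -5.5, 0],
    [0.5, -4.5, 0],
    [0.1, -1.6, 0],
    [0, 0, 0],
    [0, 0, 0]
  ],
  "turn": [
    [0, 0, 0],
    [0, 0, 0],
    [0, 0, 0],
    [0, 0, 0],
    [0, 0, 0],
    [0, 0, 0],
    [0, 0, 0],
    [0, 0, 0],
    [0, 0, 0],
    [0, 0, 0]
  ]
}}

```text
t: 70.05
tool_pos: [0.5342, -0.3249, 0.3379]
orientation: [-3.1, -0.505, 0.0]
force: [0.2, 0.9, -0.5]
opening: 0.0354
```

```bash
sed -i 's/w5.png/w6.png/' bw.py;python3 bw.py
```

```text
70.05 [ 0.53418548 -0.3248542   0.33786669] yaw -71.50518890083676 0.03536344123494666
[ 0.5342 -0.3249  0.3379] op 0.0354
bowl (array([ 0.52823844, -0.30709125]), np.float64(0.06908927000423369), 4130)
```

View pics/w6.png

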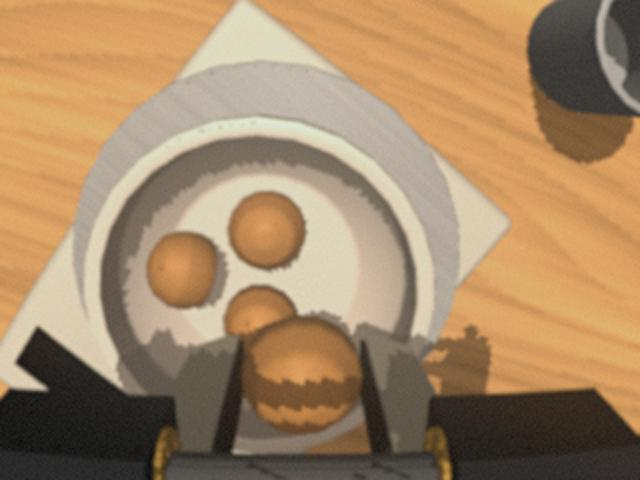

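Three biscuits are in the bowl at (267,230), (185,268) and (260,312); the fourth is held at the free side.

Call:
{"fn": "arm_command", "kwargs": {
  "xyz": [
    [0, 0, -3],
    [0, 0, -2.5],
    [0, 0, -1.5],
    [0, 0, -0.6],
    [0, 0, 0],
    [0, 0, 0]
  ],
  "turn": [
    [0, 0, 0],
    [0, 0, 0],
    [0, 0, 0],
    [0, 0, 0],
    [0, 0, 0],
    [0, 0, 0]
  ]
}}

```text
t: 70.85
tool_pos: [0.5345, -0.3264, 0.2629]
orientation: [3.1, 0.503, 0.002]
force: [0.4, -1.3, -0.2]
opening: 0.0354
```

Call:
{"fn": "arm_command", "kwargs": {
  "xyz": [
    [0, 0, 0],
    [0, 0, 0],
    [0, 0, 3],
    [0, 0, 5],
    [-0.2, 2, 0],
    [-0.3, 5, 0],
    [-0.3, 5.5, 0],
    [-0.3, 5.5, 0],
    [-0.3, 5.5, 0],
    [-0.3, 5.5, 0],
    [-0.3, 5.5, 0],
    [-0.3, 5.5, 0]
  ],
  "turn": [
    [0, 0, 0],
    [0, 0, 0],
    [0, 0, 0],
    [0, 0, 0],
    [0, 0, 0],
    [0, 0, 0],
    [0, 0, 0],
    [0, 0, 0],
    [0, 0, 0],
    [0, 0, 0],
    [0, 0, 0],
    [0, 0, 0]
  ],
  "gripper": 4.4
}}

```text
t: 72.35
tool_pos: [0.5102, 0.0757, 0.3412]
orientation: [-3.101, -0.503, 0.0]
force: [0.6, -0.2, 1.0]
opening: 0.0438
```

Call:
{"fn": "arm_command", "kwargs": {
  "xyz": [
    [-0.3, 5.5, 0],
    [-0.3, 5.5, 0],
    [-0.3, 5.5, 0],
    [-0.3, 4.2, 0],
    [-0.3, 2, 0],
    [0, 0, 0],
    [0, 0, 0]
  ],
  "turn": [
    [0, 0, 0],
    [0, 0, 0],
    [0, 0, 0],
    [0, 0, 0],
    [0, 0, 0],
    [0, 0, 0],
    [0, 0, 0]
  ],
  "gripper": 4.6
}}

```text
t: 73.22
tool_pos: [0.4962, 0.2996, 0.3414]
orientation: [3.1, 0.502, -0.001]
force: [-0.3, 0.1, 0.0]
opening: 0.0458
```

```bash
python3 bis.py
```

```text
73.225 [0.49622219 0.2996408  0.34141728] yaw -71.60343751465955 q6 1.7048025040565475
walls bx [-0.07377166  0.07409834] by [-0.12998831  0.12886871] 5983
900 rect mid [0.496 0.301] 0.018 top [0.496 0.302 0.034] box [ 0.017 -0.039] px [249. 186.]
```

Call:
{"fn": "arm_command", "kwargs": {
  "xyz": [
    [0, 0.2, -3],
    [0, 0, -5],
    [0, 0, -3.5],
    [0, 0, -2],
    [0, 0, -0.9],
    [0, 0, 0],
    [0, 0, 0]
  ],
  "turn": [
    [0, 0, 0],
    [0, 0, 0],
    [0, 0, 0],
    [0, 0, 0],
    [0, 0, 0],
    [0, 0, 0],
    [0, 0, 0]
  ]
}}

```text
t: 74.2
tool_pos: [0.4969, 0.3031, 0.1994]
orientation: [-3.1, -0.503, -0.004]
force: [0.8, 0.4, -0.2]
opening: 0.0461
```

Call:
{"fn": "arm_command", "kwargs": {
  "xyz": [
    [0, 0, 0],
    [0, 0, 0],
    [0, 0, 0],
    [0, 0, 2],
    [0, 0, 5],
    [0, 0, 5],
    [0.2, -3, 1],
    [0.3, -5.5, 1],
    [0.3, -5.5, 0],
    [0.3, -5.5, 0],
    [0.3, -5.5, 0],
    [0.3, -5.5, 0]
  ],
  "turn": [
    [0, 0, 0],
    [0, 0, 0],
    [0, 0, 0],
    [0, 0, 0],
    [0, 0, 0],
    [0, 0, 0],
    [0, 0, 0],
    [0, 0, 0],
    [0, 0, 0],
    [0, 0, 0],
    [0, 0, 0],
    [0, 0, 0]
  ],
  "gripper": 2
}}

```text
t: 75.7
tool_pos: [0.5128, -0.0039, 0.3391]
orientation: [3.101, 0.504, 0.002]
force: [0.9, -0.3, 0.1]
opening: 0.0349
```

Call:
{"fn": "arm_command", "kwargs": {
  "xyz": [
    [0.3, -5.5, 0],
    [0.3, -5.5, 0],
    [0.3, -5.5, 0],
    [0.3, -5.5, 0],
    [0.2, -4.5, 0],
    [0, -3, 0],
    [0, -0.9, 0],
    [0, 0, 0],
    [0, 0, 0]
  ],
  "turn": [
    [0, 0, 0],
    [0, 0, 0],
    [0, 0, 0],
    [0, 0, 0],
    [0, 0, 0],
    [0, 0, 0],
    [0, 0, 0],
    [0, 0, 0],
    [0, 0, 0]
  ]
}}

```text
t: 76.82
tool_pos: [0.5272, -0.305, 0.3379]
orientation: [-3.1, -0.505, -0.0]
force: [-0.3, -0.1, 0.1]
opening: 0.035
```

```bash
cat >> bw.py <<'E'
Z=P[...,2];m=(np.hypot(P[...,0]-.5275,P[...,1]+.306)<.055)&(Z>.058)&(Z<.1)
n,l,st,ce=cv2.connectedComponentsWithStats(m.astype(np.uint8))
for i in range(1,n):
    if (l==i).sum()>80: X=P[l==i];print((l==i).sum(),X.mean(0).round(3),X[:,2].max().round(3))
E
python3 bw.py
```

```text
76.825 [ 0.52724321 -0.30501556  0.33793523] yaw -71.50163949453147 0.03500961311964568
[ 0.5272 -0.305   0.3379] op 0.035
bowl (array([ 0.52830577, -0.30669492]), np.float64(0.06897866155193015), 4294)
1112 [ 0.551 -0.302  0.065] 0.072
1147 [ 0.524 -0.272  0.072] 0.079
999 [ 0.539 -0.344  0.072] 0.079
379 [ 0.515 -0.311  0.063] 0.07
```

Call:
{"fn": "arm_command", "kwargs": {
  "xyz": [
    [0, 0, -3],
    [0, 0, -2.2],
    [0, 0, -1.2],
    [0, 0, -0.5],
    [0, 0, 0],
    [0, 0, 0]
  ],
  "turn": [
    [0, 0, 0],
    [0, 0, 0],
    [0, 0, 0],
    [0, 0, 0],
    [0, 0, 0],
    [0, 0, 0]
  ]
}}

```text
t: 77.62
tool_pos: [0.5274, -0.3064, 0.2698]
orientation: [3.1, 0.503, 0.002]
force: [0.4, 1.5, 0.6]
opening: 0.035
```

Call:
{"fn": "arm_command", "kwargs": {
  "xyz": [
    [0, 0, 0],
    [0, 0, 0],
    [0, 0, 2],
    [0, 0, 4],
    [0, 0, 5],
    [-3, 4, 5],
    [-3, 4, 0],
    [0, 0, 0],
    [0, 0, 0]
  ],
  "turn": [
    [0, 0, 0],
    [0, 0, 0],
    [0, 0, 0],
    [0, 0, 0],
    [0, 0, 0],
    [0, 0, 0],
    [0, 0, 0],
    [0, 0, 0],
    [0, 0, 0]
  ],
  "gripper": 4.4
}}

```text
t: 78.75
tool_pos: [0.4706, -0.2309, 0.4244]
orientation: [3.099, 0.503, 0.003]
force: [-0.4, 0.2, 0.8]
opening: 0.0439
```

```bash
sed -i 's/w6.png/w7.png/;s/(60,300,100,420)/(20,300,100,420)/' bw.py;python3 bw.py
```

```text
78.75 [ 0.47064644 -0.23092405  0.42439235] yaw -71.5481803334532 0.043936233839448204
[ 0.4706 -0.2309  0.4244] op 0.0439
bowl (array([ 0.52826075, -0.30690068]), np.float64(0.06247862457520806), 3484)
2305 [ 0.526 -0.292  0.076] 0.097
560 [ 0.537 -0.343  0.071] 0.079
```

View pics/w7.png

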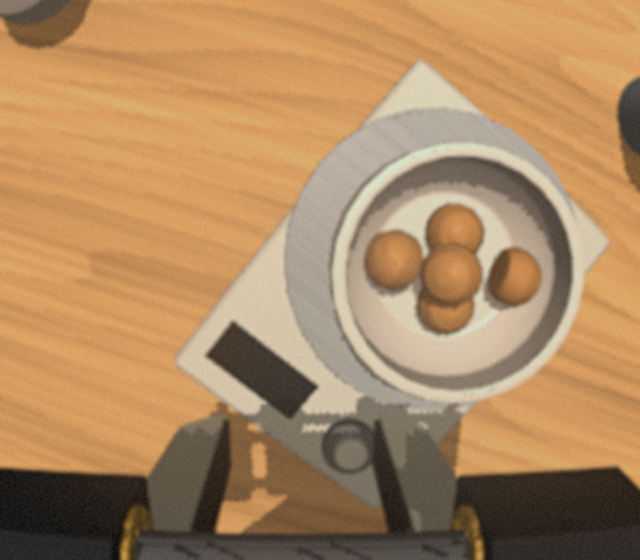

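All five biscuits are in the bowl: four on its floor, and one on top at (452,272). Now I'll shut the lid.

Call:
{"fn": "arm_command", "kwargs": {
  "xyz": [
    [0, 1, 4],
    [0.5, 4, 2],
    [1, 5.5, 0],
    [1, 5.5, 0],
    [1, 5.5, 0],
    [1, 5.5, 0],
    [1, 5.5, 0],
    [1, 5.5, 0],
    [1, 5.5, 0],
    [1, 5.5, 0],
    [1, 5.5, 0],
    [1.5, 4, 0]
  ],
  "turn": [
    [0, 0, 0.14],
    [0, 0, 0.14],
    [0, 0, 0.14],
    [0, 0, 0.14],
    [0, 0, 0.14],
    [0, 0, 0.14],
    [0, 0, 0.14],
    [0, 0, 0.14],
    [0, 0, 0.14],
    [0, 0, 0.14],
    [0, 0, 0.14],
    [0, 0, 0.03]
  ],
  "gripper": 3
}}

```text
t: 80.3
tool_pos: [0.5814, 0.3566, 0.4823]
orientation: [-1.833, -2.551, 0.0]
force: [0.0, -0.4, 0.8]
opening: 0.03
```

Call:
{"fn": "arm_command", "kwargs": {
  "xyz": [
    [0.9, 1.9, 0],
    [0, 0, 0],
    [0, 0, 0]
  ],
  "turn": [
    [0, 0, 0],
    [0, 0, 0],
    [0, 0, 0]
  ]
}}

```text
t: 80.68
tool_pos: [0.5901, 0.3724, 0.4825]
orientation: [-1.839, -2.547, 0.001]
force: [-0.1, -0.5, -0.2]
opening: 0.03
```

```bash
cat > lb.py <<'E'
from h import *
s=robot.read_state();T=rot(s["orientation"]);print(s["t"],s["tool_pos"],"yaw",np.degrees(np.arctan2(T[1,1],T[0,1])),s["q"][5])
h=np.array([.949,.316]);g=np.array([-.316,.949]);c=np.array([.5371,.3558])
for n in("wrist","top"):
    p=read_camera(n);P=cloud(p,n=="wrist");d=P[...,:2]-c;bx=d@h;by=d@g;Z=P[...,2]
    m=(Z>.2)&(Z<.25)&(bx>.01)&(bx<.1)&(abs(by)<.036)
    X=np.c_[bx[m],by[m],Z[m]];print(n,m.sum(),[np.round(X[(X[:,2]>a)&(X[:,2]<=a+.008)].mean(0),4).tolist() for a in np.arange(.2,.248,.008) if ((X[:,2]>a)&(X[:,2]<=a+.008)).sum()>5])
E
python3 lb.py
```

```text
80.675 [0.59012908 0.37244239 0.48245687] yaw 18.345857361287916 0.1694020076659417
wrist 1211 [[0.0415, -0.0015, 0.2005], [0.0548, 0.0017, 0.2376]]
top 174 [[0.0426, -0.0002, 0.2009], [0.0541, -0.0042, 0.237]]
```

Call:
{"fn": "arm_command", "kwargs": {
  "xyz": [
    [0, 0, -3],
    [0, 0, -3],
    [0, 0, -1.5],
    [0, 0, -0.7],
    [0, 0, 0],
    [0, 0, 0]
  ],
  "turn": [
    [0, 0, 0],
    [0, 0, 0],
    [0, 0, 0],
    [0, 0, 0],
    [0, 0, 0],
    [0, 0, 0]
  ]
}}

```text
t: 81.53
tool_pos: [0.5898, 0.3732, 0.4025]
orientation: [1.837, 2.547, 0.003]
force: [1.0, -0.6, 0.0]
opening: 0.0297
```

Call:
{"fn": "arm_command", "kwargs": {
  "xyz": [
    [0, 0, 0],
    [0, 0, 0],
    [0, 0, 0],
    [0, 0, 0]
  ],
  "turn": [
    [0, 0, 0],
    [0, 0, 0],
    [0, 0, 0],
    [0, 0, 0]
  ],
  "gripper": 0,
  "force": 15
}}

```text
t: 82.02
tool_pos: [0.5893, 0.3732, 0.4012]
orientation: [-1.837, -2.548, 0.001]
force: [-4.9, -1.5, 4.1]
opening: 0.0095
```

```bash
python3 -c "
import numpy as np
t=np.linspace(1.85,0.0,25)+.033
d=-18.21*np.cos(t);z=18.21*np.sin(t);h=np.array([.949,.316])
s=np.c_[np.diff(d)[:,None]*h,np.diff(z)]
c=np.round(np.cumsum(s,0),1);print(np.diff(np.r_[np.zeros((1,3)),c],axis=0).round(1).tolist())"
```

```text
[[-1.3, -0.4, 0.4], [-1.3, -0.5, 0.3], [-1.3, -0.4, 0.1], [-1.3, -0.4, 0.1], [-1.4, -0.5, -0.1], [-1.3, -0.4, -0.1], [-1.3, -0.5, -0.3], [-1.3, -0.4, -0.4], [-1.2, -0.4, -0.4], [-1.3, -0.4, -0.6], [-1.1, -0.4, -0.7], [-1.1, -0.4, -0.7], [-1.1, -0.3, -0.9], [-1.0, -0.4, -0.9], [-0.9, -0.3, -1.0], [-0.9, -0.2, -1.1], [-0.7, -0.3, -1.2], [-0.7, -0.2, -1.2], [-0.6, -0.2, -1.2], [-0.5, -0.2, -1.3], [-0.4, -0.1, -1.4], [-0.3, -0.1, -1.3], [-0.2, -0.1, -1.4], [-0.1, 0.0, -1.4]]
```

Call:
{"fn": "arm_command", "kwargs": {
  "xyz": [
    [-1.3, -0.4, 0.4],
    [-1.3, -0.5, 0.3],
    [-1.3, -0.4, 0.1],
    [-1.3, -0.4, 0.1],
    [-1.4, -0.5, -0.1],
    [-1.3, -0.4, -0.1],
    [-1.3, -0.5, -0.3],
    [-1.3, -0.4, -0.4],
    [-1.2, -0.4, -0.4],
    [-1.3, -0.4, -0.6],
    [-1.1, -0.4, -0.7],
    [-1.1, -0.4, -0.7]
  ],
  "turn": [
    [0, 0, 0],
    [0, 0, 0],
    [0, 0, 0],
    [0, 0, 0],
    [0, 0, 0],
    [0, 0, 0],
    [0, 0, 0],
    [0, 0, 0],
    [0, 0, 0],
    [0, 0, 0],
    [0, 0, 0],
    [0, 0, 0]
  ]
}}

```text
t: 83.52
tool_pos: [0.4372, 0.3225, 0.377]
orientation: [-1.837, -2.548, -0.003]
force: [-0.6, 4.3, -1.6]
opening: 0.0094
```

Call:
{"fn": "arm_command", "kwargs": {
  "xyz": [
    [-1.1, -0.3, -0.9],
    [-1.0, -0.4, -0.9],
    [-0.9, -0.3, -1.0],
    [-0.9, -0.2, -1.1],
    [-0.7, -0.3, -1.2],
    [-0.7, -0.2, -1.2],
    [-0.6, -0.2, -1.2],
    [-0.5, -0.2, -1.3],
    [-0.4, -0.1, -1.4],
    [-0.3, -0.1, -1.3],
    [-0.2, -0.1, -1.2],
    [0, 0, 0]
  ],
  "turn": [
    [0, 0, 0],
    [0, 0, 0],
    [0, 0, 0],
    [0, 0, 0],
    [0, 0, 0],
    [0, 0, 0],
    [0, 0, 0],
    [0, 0, 0],
    [0, 0, 0],
    [0, 0, 0],
    [0, 0, 0],
    [0, 0, 0]
  ]
}}

```text
t: 85.02
tool_pos: [0.3645, 0.2982, 0.2488]
orientation: [-1.838, -2.548, -0.0]
force: [0.3, 4.0, -1.0]
opening: 0.0093
```

Shut: TCP to 0.233, i.e. 1.5 cm more, then release and withdraw.

Call:
{"fn": "arm_command", "kwargs": {
  "xyz": [
    [0, 0, -0.6],
    [0, 0, -0.5],
    [0, 0, -0.3],
    [0, 0, -0.1],
    [0, 0, 0]
  ],
  "turn": [
    [0, 0, 0],
    [0, 0, 0],
    [0, 0, 0],
    [0, 0, 0],
    [0, 0, 0]
  ]
}}

```text
t: 85.65
tool_pos: [0.3639, 0.298, 0.2339]
orientation: [-1.837, -2.547, 0.003]
force: [-5.8, 2.3, -1.2]
opening: 0.0096
```

Call:
{"fn": "arm_command", "kwargs": {
  "xyz": [
    [0, 0, 0],
    [0, 0, 0],
    [0, 0, 0],
    [0, 0, 3],
    [0, 0, 5],
    [0, 0, 5],
    [0, -5, 3],
    [0, -5, 0],
    [0, -5, 0],
    [0, 0, 0],
    [0, 0, 0]
  ],
  "turn": [
    [0, 0, 0],
    [0, 0, 0],
    [0, 0, 0],
    [0, 0, 0],
    [0, 0, 0],
    [0, 0, 0],
    [0, 0, 0],
    [0, 0, 0],
    [0, 0, 0],
    [0, 0, 0],
    [0, 0, 0]
  ],
  "gripper": 2
}}

```text
t: 87.02
tool_pos: [0.3647, 0.1482, 0.3951]
orientation: [1.839, 2.547, 0.001]
force: [0.6, 0.2, -0.9]
opening: 0.0198
```

```bash
cat > fin.py <<'E'
from h import *
from e import fitc
p=read_camera("top");save(p,"topF.png",s=1.5);P=cloud(p);Z=P[...,2]
d=P[...,:2]-[.5371,.3558];bx=d@[.949,.316];by=d@[-.316,.949]
m=(bx<-.01)&(bx>-.14)&(abs(by)<.12)&(Z>0.03)&(Z<.15);A=np.c_[bx[m],np.ones(m.sum())];print("lid slope,z",np.linalg.lstsq(A,Z[m],rcond=None)[0],m.sum())
print("bowl",fitc(P,np.array([.528,-.306]),.084,.098,.085))
for q in["sugar_pot_c","cup_c","tumbler_c","jug_c"]:
    for k in spotter.masks_of(p,q)[:1]: print(q,round(k["confidence"],2),np.nanmedian(P[k["pixels"]],0).round(3))
E
python3 fin.py
```

```text
87.025 [0.36468415 0.14819771 0.39510597] yaw 18.326434956901334 0.019791198733837126
lid slope,z [0.00082033 0.07219792] 2019
bowl (array([ 0.52860098, -0.30672151]), np.float64(0.06315911177353258), 720)
sugar_pot_c 0.86 [0.631 0.022 0.056]
cup_c 0.59 [0.758 0.135 0.022]
tumbler_c 0.98 [ 0.749 -0.121  0.102]
jug_c 0.71 [ 0.696 -0.441  0.05 ]
```

View pics/topF.png

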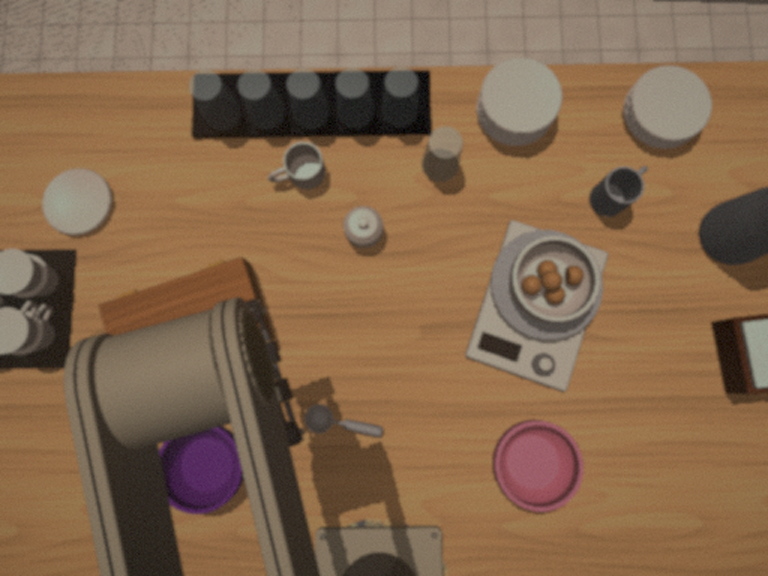

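```bash
python3 -c "
from plant import robot
print(robot.close_job())"
```

```text
the job is handed in; nothing more can be done
None
```

The job is done and handed in at about 87 s. I opened the lid, centred the bowl on the scale, pressed tare, moved all five biscuits into the bowl and shut the lid.

**What went differently:** after the first tare the bowl was knocked about 33 mm aside. It stayed on the platter and was still empty. I put the one biscuit I was holding back in the box, recentred the bowl, and pressed tare once more before any biscuit went in. Both presses reached the end of the button's travel, at about 23 N and 17 N.

**Last checks:**
- **Lid:** lies flat and shut, with its top at 72 mm.
- **Bowl:** within about 2 mm of the platter's centre. The last overhead circle fit came out small (63 mm radius against about 69 mm for the rim), so I rely more on the earlier wrist-camera fits, which gave the same position.
- **Biscuits:** all five are in the bowl. One rests on the other four, and its top is about 7 mm above the rim.
- **Bystanders:** sugar pot, cup, glass and milk jug are within 2 mm of where they started.
- **Gripper:** it was touching nothing at hand-in.

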